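# Empty stray sample tubes through the tipping waste drop

## Robot

A 6-joint arm with a two-finger parallel gripper is mounted at the origin on a cart in front of the work surface, level with it; the furniture and walls round the work are solid. World frame = base frame: x ahead of the robot, y to its left, z up, the work surface at z = 0. Lengths are in m, angles in rad, forces in N, time in s.
With the tool pointing down it reaches from about 0.35 to 0.775 m from the base axis. Payload 5.5 kg.
Tool frame: the origin (TCP) lies at the very end of the fingers, on their centre line; the grasp point (between the pads) lies 19 mm behind it; x points along the fingers, y is the direction in which the jaws open and shut, and the axes are right-handed (so a half turn about x gives the same grasp; the last joint's range is limited). The gripper opens to 85 mm and grips with 20 to 120 N. Pads are 22 mm wide; open, the fingers measure 114 mm over their backs; the gripper's body (76 mm by 85 mm) begins 54 mm behind the grasp point. The pads swing forward as they close: fully open they stand 13 mm farther back than shut.
Start: joints at [1.111, 0.313, 0.046, 1.304, 0, 1.431], TCP at [0.181, 0.546, 0.231] pointing down, gripper open.
Joint ranges: [-2.76, 2.76], [-0.86, 1.69], [-1.03, 1.26], [-2.2, 2.34], [-1.47, 1.5], [-3.14, 3.14]. Speed limits (rad/s): [2.57, 2.57, 3.14, 3.14, 3.14, 3.14].

## Interface

Orientations are given as a unit quaternion [w, x, y, z].
In Python, from workcell import env gives the robot as it stands.
- The arm moves only by the tool servo_tool, never from a script. Its argument "increments" is a list of rows, each an object with "offset": the shift along the tool's x, y, z in cm, a list of three; "yaw": the turn about the tool's x in degrees. In form: [{"offset": [x, y, z], "yaw": yaw}, ...]. A call has exactly 8 rows; each row is the pose to reach, as a shift and turn from the pose commanded when the call began, along the tool's axes at that moment; what a row does not reach only later rows make up. A row lasts 1/10 s, in which the tool goes at most 50 mm and 8.59 degrees, less where a joint would pass 70% of its speed; a pose out of reach is approached as far as the arm can. A call with a gripper value outside its range is refused whole. "claw" is the opening, from 0 (shut) to 1 (fully open), set as the call begins (left out, the last holds). The fingers move at their own pace and stop on an object; "force" is the grip in N (left out, the last holds). Time passes only in rows, so rows that repeat a pose let the fingers close, or fill a call up. It gives the time, the measured TCP pose, the force and the opening at its end, in the units of the state.
- env.get_state(): the state, without advancing time (a new reading comes with each control period).
- env.read_camera(name): name is "scene" or "top"; returns (picture, depth): 400x640x3 uint8, red, green, blue; 400x640 float32, m along the optical axis (not along the pixel's ray), 0 where there is no reading.
- env.camera_model(name): a dict with "vertical_fov" (degrees; the focal length in pixels is half the picture's height over the tangent of half this angle, whatever the lens; pixels are square), "cx", "cy" (the principal point, pixels), "world_from_camera" (4x4, takes a point from camera to world coordinates). Camera axes: x right, y up, looking along -z (the intrinsics and any distortion apply to the point x, -y, -z); pixel columns grow to the right and rows downward; lengths in m; the calibration is good to about 2 mm. A picture is of the moment at which its call begins. camera_model takes no time and is no camera call.
- env.hand_in(): hands the job in, once; it reports no verdict.
The state is a dict: "clock": time; "joint_pos": joint angles; "qvel": joint speeds; "tau": joint torques, N m; "tcp_pos": TCP position; "orientation": TCP orientation; "wrist_force": force on the tool from outside, world axes, zero at the start; "ft_torque": the same for the moment, N m; "finger_gap": finger opening in m.
Only numpy, scipy, OpenCV 4.12 (cv2) and the standard library are available. Lean on these libraries where they do the work, as an engineer would, in place of code of your own. Each camera call takes 0.05 s, during which the arm holds its last target.

## Task

Two sample tubes lie loose on the bench: first lay both of them in the tipping bucket of the waste drop, then push its shutter lever through the quarter turn to the end stop so that the bin below is open, then push the bucket's tab past the latch until the bucket tips right over and both tubes fall into the bin, and let it swing back upright by itself. Leave the shutter open, do not bump the clear splash shield, and do not shift the wash bottle, tape roll or timer beside the tubes.

Things in the scene. Friction and masses are not known exactly. Their poses are not given: they have to be found in the camera images.
- waste_drop: Fixed bench-top device, 186 mm high at the front, white side plates 150 mm over their outsides. Origin: mid-width at bench height; x points to its back, y to its left, z up. Bucket axis along y at x = -0.030, z = 0.168. Bin behind and below it: inside x = -0.034 to 0.067, y = -0.070 to 0.070, floor z = 0.006, mouth z = 0.100. The latch works by itself.
- splash_shield: Clear hood fixed over the rear of the waste drop, same frame: roof from x = 0.012 to 0.073, underside z = 0.286, top 0.292, 150 mm wide, with side and back walls; open to the front. Too low for an upright gripper to follow the tab or to lower a tube held across into the bucket: tilt the tool 30 to 45 degrees, fingers pointing down and to the back.
- bucket_pivot (a point): Middle of the bucket's axis; turns with the bucket (y along the axis; x to the back, z up when upright). Grey open bucket, inside 108 mm long in y. Side outline (x, z mm): front wall x = -30, rim z = 16; floor z = -34, x = -30 to -5; rear wall slopes up to the lip (53, 30); end walls to 30; walls 3 mm. A tube lies along y in the bottom; it drops in from rim height.
- bucket_tab (a point): Push point on the robot-side face of the bucket's tab, an upright plate 34 mm wide, 4 mm thick, above the right part of the front rim; top edge 14 mm above the point. Turns with the bucket; in the bucket_pivot frame it is at (-0.034, -0.034, 0.055). Push it to the back and round the axis, down to the end stop.
- tip_bucket (a joint): Bucket angle: 0 upright and latched, grows as it tips to the back, end stop 1.9 rad. The latch yields within the first 0.4 rad at about 0.45 N m (7 N at the tab); then a return spring of 0.15 to 0.24 N m drives it back to 0, where it relatches by itself. Tubes slide out beyond about 1.4 rad.
- shutter (a joint): Shutter angle: 0 flap level (bin closed), lever upright; pi/2 flap hanging (bin open), lever level and pointing to the device's back, at its stop. Starts between 0 and 0.25. Stays where it is left; friction 0.12 N m.
- shutter_grip (a point): Middle of the lever's black cross grip, a round bar 12 mm thick, 38 mm long along the waste drop's y, on the device's right. It circles at 85 mm round the shutter axis, which runs along y at x = -0.030, z = 0.100 of the waste drop; grip middle at y = -0.150, stem (10 mm thick) at y = -0.130.
- tube_a_mid (a point): Middle of a capped sample tube, 84 mm long (along its own x), 17 mm thick, lying on the bench on the left or right of the waste drop; centre 8.5 mm above the bench. The tape roll lies beside it and the wash bottle stands past one end.
- tube_b_mid (a point): Middle of the other loose sample tube, same size, lying on the other side. The bench timer lies beside it.
- wash_bottle: Wash bottle, 66 x 96 mm and 204 mm high with its spout, body 66 mm thick; origin at its underside. Bystander standing past the +x end of tube_a, its nearest wall 50 to 95 mm from the tube's middle.
- tape_roll: Roll of tape lying flat, 69 mm across, 19 mm high; origin at its underside centre. Bystander beside tube_a, about 30 mm from its wall.
- bench_timer: White bench timer lying flat, 62 x 66 x 20 mm; origin at its underside centre. Bystander beside tube_b, about 30 mm from its wall.

How it is judged:
On the way, in this order (a step that is already met when the one before it is completed fails the run):
1. both tubes lie in the upright bucket, let go, the shutter still closed (x of tube_a_mid in the frame of bucket_pivot between -0.03 and 0.05 m and y of tube_a_mid in the frame of bucket_pivot between -0.054 and 0.054 m and z of tube_a_mid in the frame of bucket_pivot between -0.034 and 0.022 m and x of tube_b_mid in the frame of bucket_pivot between -0.03 and 0.05 m and y of tube_b_mid in the frame of bucket_pivot between -0.054 and 0.054 m and z of tube_b_mid in the frame of bucket_pivot between -0.034 and 0.022 m and value of joint tip_bucket below 0.15 rad and value of joint shutter below 0.6 rad and contact force between the fingers and tube_a below 0.1 N and contact force between the fingers and tube_b below 0.1 N), for 0.2 s.
2. the shutter lever is at its end stop, the tubes still in the bucket (x of tube_a_mid in the frame of bucket_pivot between -0.03 and 0.05 m and y of tube_a_mid in the frame of bucket_pivot between -0.054 and 0.054 m and z of tube_a_mid in the frame of bucket_pivot between -0.034 and 0.022 m and x of tube_b_mid in the frame of bucket_pivot between -0.03 and 0.05 m and y of tube_b_mid in the frame of bucket_pivot between -0.054 and 0.054 m and z of tube_b_mid in the frame of bucket_pivot between -0.034 and 0.022 m and value of joint shutter above 1.42 rad), for 0.1 s.
3. the bucket is tipped right over (value of joint tip_bucket above 1.4 rad), for 0.05 s.
At the end, for the whole second after the job is handed in: Both tubes lie at rest inside the bin (centres within its walls, at least 10 mm below its mouth), the bucket has swung back upright (within 0.12 rad) and the shutter is open at its stop (within 0.15 rad) (x of tube_a_mid in the frame of waste_drop between -0.036 and 0.069 m and y of tube_a_mid in the frame of waste_drop between -0.07 and 0.07 m and z of tube_a_mid in the frame of waste_drop between 0 and 0.09 m and x of tube_b_mid in the frame of waste_drop between -0.036 and 0.069 m and y of tube_b_mid in the frame of waste_drop between -0.07 and 0.07 m and z of tube_b_mid in the frame of waste_drop between 0 and 0.09 m and value of joint tip_bucket below 0.12 rad and value of joint shutter above 1.42 rad and linear speed of each of tube_a, tube_b below 0.03 m/s); the robot touches nothing.
It fails at once if the splash shield is bumped (over 6 N) (contact force between splash_shield and the arm above 6 N or contact force between splash_shield and the fingers above 6 N).
It fails at once if the wash bottle is shifted by more than 20 mm or tipped (distance of wash_bottle from where it was at the start of the episode above 0.02 m or angle between wash_bottle's own z axis and vertical above 0.3 rad).
It fails at once if the tape roll is shifted by more than 20 mm (distance of tape_roll from where it was at the start of the episode above 0.02 m).
It fails at once if the bench timer is shifted by more than 20 mm (distance of bench_timer from where it was at the start of the episode above 0.02 m).
It also fails if it takes over 72 s, if anything falls off the work surface, if the arm or the gripper's body presses on something with over 40 N, if the wrist force passes 120 N, or if a joint passes its speed limit or range.

## Working session

There is one attempt and no reset: what is moved stays moved. The work goes in short steps, Python scripts to look and compute and a tool call to move; the robot and the scene stay as the last step left them, time stands still between calls to the robot, and variables do not carry over. Pictures are saved under pics/ and viewed, and the job is handed in when it is done.

Besides the shell and the picture viewer there is one more tool, called after ">>>" in YAML: its name, and indented under it one key for each argument. servo_tool: Moves the arm, as the interface text tells. Its arguments: {"type":"object","properties":{"increments":{"type":"array","items":{"type":"object","properties":{"offset":{"type":"array","items":{"type":"number"}},"yaw":{"type":"number"}}}},"claw":{"type":"number"},"force":{"type":"number"}},"required":["increments"]}

```bash
ls; mkdir -p pics; cat > h.py <<'E'
import numpy as np, cv2
from workcell import env
def snap(n,f):
    p,d=env.read_camera(n); np.savez(f'{f}.npz',p=p,d=d); cv2.imwrite(f'pics/{f}.png',p[:,:,::-1]); return p,d
E
python3 - <<'E'
from h import *
for n in('scene','top'):
    snap(n,n+'0'); print(n,env.camera_model(n))
print(env.get_state())
E
```

```text
pics
scene {'vertical_fov': 54.462669091276055, 'cx': 323.43760956430765, 'cy': 193.52008553367364, 'world_from_camera': array([[ 0.88900877,  0.26211561, -0.37544483,  0.08336561],
       [-0.45774704,  0.52924704, -0.7143985 , -0.8001142 ],
       [ 0.01144806,  0.80696529,  0.5904879 ,  0.86337448],
       [ 0.        ,  0.        ,  0.        ,  1.        ]])}
top {'vertical_fov': 57.23595029544305, 'cx': 321.65324612553957, 'cy': 195.66773421880362, 'world_from_camera': array([[ 0.01754148,  0.9889776 , -0.14702248,  0.35480936],
       [-0.99983429,  0.01663481, -0.0073942 ,  0.0380033 ],
       [-0.00486701,  0.14712782,  0.98910551,  1.27637187],
       [ 0.        ,  0.        ,  0.        ,  1.        ]])}
{'clock': 0.1, 'joint_pos': array([1.11137580e+00, 3.13938570e-01, 4.50824404e-02, 1.30362718e+00,
       1.85239655e-05, 1.43120175e+00]), 'qvel': array([-0.00021659, -0.00175051,  0.0036023 ,  0.00253926,  0.00107024,
        0.00130132]), 'tau': array([ 3.26761816e-03, -4.81724453e+01,  2.99243903e+01,  1.26914552e-02,
       -8.23169194e-05,  1.24974309e-05]), 'tcp_pos': array([0.18057064, 0.54541511, 0.23048636]), 'orientation': array([ 0.69790242,  0.11202625,  0.69826689, -0.11316215]), 'wrist_force': array([-0.66897327, -0.0909204 , -0.40025529]), 'ft_torque': array([ 0.03358202, -0.01296343,  0.03489545]), 'finger_gap': 0.08541628379374068}
```

View pics/scene0.png

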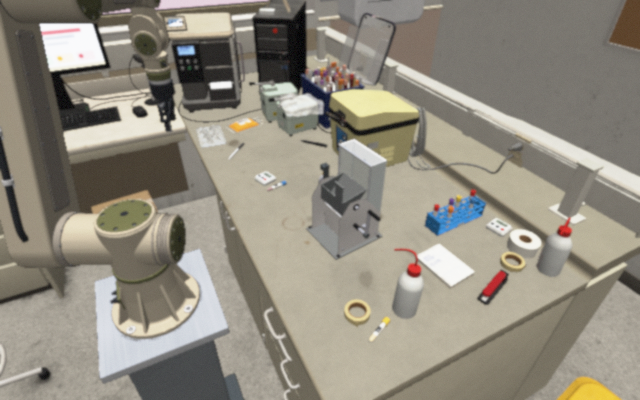

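View pics/top0.png

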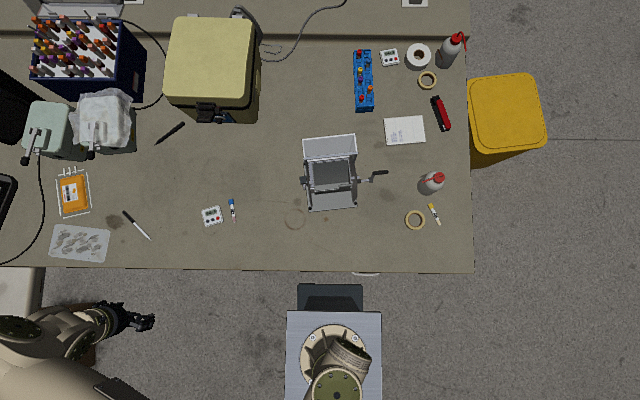

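```bash
cat >> h.py <<'E'
def ray(n,u,v,shape=(400,640)):
    m=env.camera_model(n); f=200/np.tan(np.radians(m['vertical_fov'])/2)
    return m, np.array([(u-m['cx'])/f, -(v-m['cy'])/f, -1.])
def at_z(n,u,v,z):
    m,r=ray(n,u,v); T=m['world_from_camera']; d=T[:3,:3]@r; o=T[:3,3]
    return o+d*(z-o[2])/d[2]
def at_d(n,u,v,dep):
    m,r=ray(n,u,v); T=m['world_from_camera']; return T[:3,:3]@(r*dep)+T[:3,3]
def cloud(n,d):
    m=env.camera_model(n); f=200/np.tan(np.radians(m['vertical_fov'])/2)
    v,u=np.mgrid[:400,:640]; P=np.stack([(u-m['cx'])/f*d,-(v-m['cy'])/f*d,-d],-1)
    T=m['world_from_camera']; return P@T[:3,:3].T+T[:3,3]
def proj(n,P):
    m=env.camera_model(n); f=200/np.tan(np.radians(m['vertical_fov'])/2); T=m['world_from_camera']
    c=(np.asarray(P)-T[:3,3])@T[:3,:3]; return np.stack([m['cx']+f*c[...,0]/-c[...,2], m['cy']-f*c[...,1]/-c[...,2]],-1)
def crop(p,u0,u1,v0,v1,k,f):
    c=cv2.resize(p[v0:v1,u0:u1],None,fx=k,fy=k,interpolation=cv2.INTER_CUBIC); cv2.imwrite(f'pics/{f}.png',c[:,:,::-1])
E
python3 - <<'E'
from h import *
t=np.load('top0.npz'); s=np.load('scene0.npz')
crop(t['p'],390,460,160,235,8,'c_a'); crop(t['p'],190,260,185,235,10,'c_b'); crop(t['p'],285,400,125,220,6,'c_w'); crop(s['p'],295,395,130,260,4,'c_s')
C=cloud('top',t['d'])
for u,v in [(232,210),(435,214),(415,205),(212,216),(432,182),(260,240),(380,240),(400,100)]: print(u,v,C[v,u], at_z('top',u,v,0))
E
```

```text
232 210 [0.48720057 0.35769824 0.01220455] [0.48847871 0.36078465 0.        ]
435 214 [ 0.48495131 -0.34440391  0.0152442 ] [ 0.48652444 -0.34902635  0.        ]
415 205 [ 5.17026683e-01 -2.80045010e-01 -3.11613260e-04] [ 0.51698709 -0.27996738  0.        ]
212 216 [0.46487345 0.42494786 0.01537091] [0.46621508 0.4296645  0.        ]
432 182 [ 0.57497677 -0.30296188  0.12992832] [ 0.5999287  -0.34160403  0.        ]
260 240 [ 0.38596185  0.25902987 -0.00491832] [0.38584227 0.25818144 0.        ]
380 240 [ 0.39308611 -0.15686438 -0.00063366] [ 0.39306712 -0.15676768  0.        ]
400 100 [ 0.90816075 -0.23532191 -0.01163274] [ 0.9031631  -0.23285335  0.        ]
```

View pics/c_a.png

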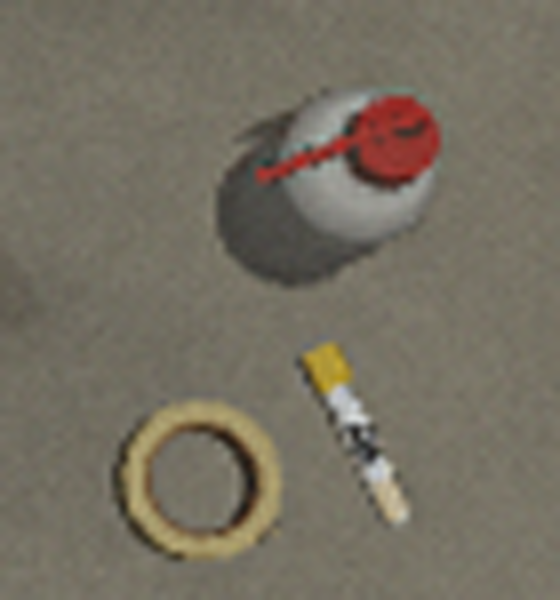

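View pics/c_b.png

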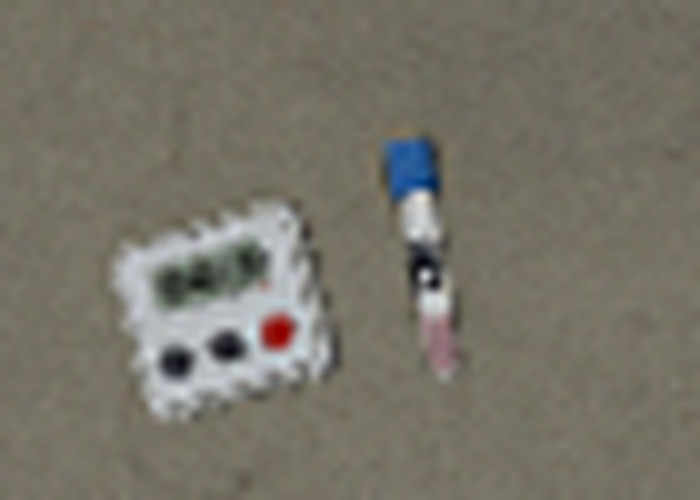

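View pics/c_w.png

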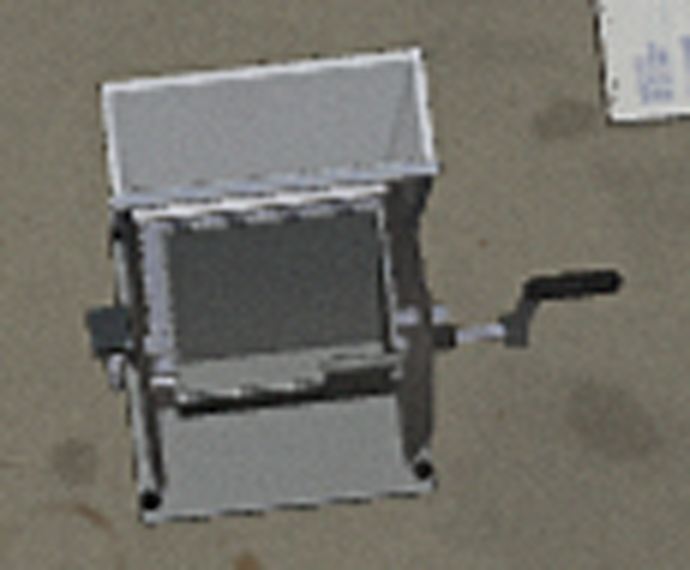

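View pics/c_s.png

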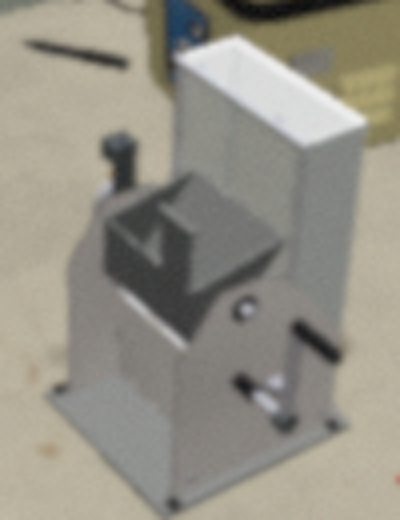

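```bash
python3 - <<'E'
from h import *
print('roof')
for c in [(103,87),(419,48),(437,170),(113,207)]:
    print(at_z('top',285+c[0]/6-.4,125+c[1]/6-.4,0.292))
print('scene roof')
for c in [(175,60),(237,37),(365,125),(300,147)]:
    print(at_z('scene',295+c[0]/4-.4,130+c[1]/4-.4,0.292))
print('base')
for c in [(147,520),(433,487)]: print(at_z('top',285+c[0]/6-.4,125+c[1]/6-.4,0.004))
for c in [(47,396),(168,515),(350,425)]: print(at_z('scene',295+c[0]/4-.4,130+c[1]/4-.4,0.004))
print('grip')
for c in [(527,290),(620,280)]: print(at_z('top',285+c[0]/6-.4,125+c[1]/6-.4,0.185))
for c in [(295,330),(338,355)]: print(at_z('scene',295+c[0]/4-.4,130+c[1]/4-.4,0.185))
t=np.load('top0.npz');C=cloud('top',t['d'])
for c in [(540,288),(575,284),(605,281)]:print('gd',C[int(125+c[1]/6),int(285+c[0]/6)])
A=lambda u,v,z:at_z('top',390+u/8-.4,160+v/8-.4,z)
print('a',A(325,345,.0085),A(400,518,.0085),'tape',A(200,480,.015))
s=[A(300,215,0.0)]
B=lambda u,v,z:at_z('top',190+u/10-.4,185+v/10-.4,z)
print('b',B(410,140,.0085),B(446,374,.0085),'timer',[B(*q,.01) for q in [(115,265),(280,205),(335,365),(165,420)]])
E
```

```text
roof
[0.65914073 0.10342058 0.292     ]
[ 0.68022026 -0.04280749  0.292     ]
[ 0.62208688 -0.05134357  0.292     ]
[0.60218133 0.09736925 0.292     ]
scene roof
[0.60102754 0.09291448 0.292     ]
[0.66171486 0.10365393 0.292     ]
[ 0.67606258 -0.04819881  0.292     ]
[ 0.6189751  -0.05249865  0.292     ]
base
[0.48820255 0.09032938 0.004     ]
[ 0.51033722 -0.07576197  0.004     ]
[0.48817279 0.08893325 0.004     ]
[ 0.51242738 -0.07604596  0.004     ]
[ 0.69436236 -0.05376701  0.004     ]
grip
[ 0.58939919 -0.10676901  0.185     ]
[ 0.59534274 -0.1538277   0.185     ]
[ 0.58657362 -0.11260552  0.185     ]
[ 0.59820865 -0.148626    0.185     ]
gd [ 0.58875242 -0.11418437  0.18764682]
gd [ 0.5923376  -0.12950313  0.18653048]
gd [ 0.59498629 -0.14414616  0.18969267]
a [ 0.52478644 -0.33094825  0.0085    ] [ 0.45004747 -0.36129975  0.0085    ] tape [ 0.46442847 -0.27385015  0.015     ]
b [0.52754719 0.3656828  0.0085    ] [0.4459673 0.3487679 0.0085   ] timer [array([0.48176054, 0.46559509, 0.01      ]), array([0.50372532, 0.40940386, 0.01      ]), array([0.44831304, 0.38702904, 0.01      ]), array([0.42830515, 0.44474417, 0.01      ])]
```

```bash
cat >> h.py <<'E'
from scipy.spatial.transform import Rotation as Rn
O=np.array([.5981,.0197,0]); YD=np.radians(7.6)
def dev(x,y,z): return O+np.array([x*np.cos(YD)-y*np.sin(YD), x*np.sin(YD)+y*np.cos(YD), z])
def todev(p): 
    d=np.asarray(p)-O; return np.array([d[0]*np.cos(YD)+d[1]*np.sin(YD), -d[0]*np.sin(YD)+d[1]*np.cos(YD), d[2]])
def st():
    s=env.get_state(); q=s['orientation']; R=Rn.from_quat([q[1],q[2],q[3],q[0]]).as_matrix(); return s,R
def go(p,yang=None):
    """offset in cm along tool axes from measured pose to p; yaw in deg so that tool y points at world angle yang (mod 180)"""
    s,R=st(); o=R.T@(np.asarray(p)-s['tcp_pos'])*100
    a=np.degrees(np.arctan2(R[1,1],R[0,1]))
    out='off %s'%np.round(o,2)
    if yang is not None:
        dy=-(yang-a); dy=(dy+90)%180-90; out+=' yaw %.1f (or %.1f), j6 %.2f'%(dy,dy-180*np.sign(dy),s['joint_pos'][5])
    print(out)
def rep():
    s,R=st(); print('t',s['clock'],'tcp',s['tcp_pos'].round(4),'x',R[:,0].round(3),'yang %.1f'%np.degrees(np.arctan2(R[1,1],R[0,1])),'dev',todev(s['tcp_pos']).round(4),'F',s['wrist_force'].round(1),'gap',round(s['finger_gap'],4),'j',s['joint_pos'].round(2))
E
python3 - <<'E'
from h import *
rep()
for n in('top','scene'):
    t=np.load(n+'0.npz');C=cloud(n,t['d']).reshape(-1,3)
    for lo,hi in((.02,.06),(.06,.1),(.1,.13),(.15,.25)):
        m=(C[:,2]>lo)&(C[:,2]<hi)&(C[:,0]>.48)&(C[:,0]<.68)&(C[:,1]<-.2)&(C[:,1]>-.42)
        if m.sum(): print(n,lo,m.sum(),C[m].min(0).round(3),C[m].max(0).round(3),C[m].mean(0).round(3))
ua=np.array([np.cos(np.radians(22)),np.sin(np.radians(22)),0])
a=np.array([.4874,-.3461,0])
go(a-.012*ua+[0,0,.1],22-90)
ub=np.array([np.cos(np.radians(11.7)),np.sin(np.radians(11.7)),0])
b=np.array([.4868,.3572,0])
for s in(-.012,.012): print(b+s*ub)
go(b+[0,0,.1],11.7-90)
E
```

```text
t 0.1 tcp [0.1806 0.5454 0.2305] x [-0.001 -0.002 -1.   ] yang 71.7 dev [-0.3443  0.5763  0.2305] F [-0.7 -0.1 -0.4] gap 0.0854 j [1.11 0.31 0.05 1.3  0.   1.43]
top 0.02 84 [ 0.483 -0.33   0.02 ] [ 0.614 -0.257  0.058] [ 0.561 -0.293  0.036]
top 0.06 78 [ 0.553 -0.33   0.06 ] [ 0.614 -0.284  0.1  ] [ 0.572 -0.297  0.079]
top 0.1 182 [ 0.553 -0.348  0.101] [ 0.615 -0.286  0.13 ] [ 0.578 -0.308  0.118]
top 0.15 119 [ 0.565 -0.333  0.151] [ 0.602 -0.257  0.206] [ 0.582 -0.305  0.171]
scene 0.02 313 [ 0.48  -0.352  0.02 ] [ 0.603 -0.253  0.06 ] [ 0.555 -0.329  0.038]
scene 0.06 282 [ 0.552 -0.353  0.06 ] [ 0.606 -0.295  0.1  ] [ 0.567 -0.336  0.08 ]
scene 0.1 342 [ 0.554 -0.352  0.1  ] [ 0.615 -0.294  0.13 ] [ 0.574 -0.332  0.116]
scene 0.15 206 [ 0.569 -0.336  0.15 ] [ 0.607 -0.26   0.205] [ 0.585 -0.314  0.171]
off [ 13.16 -75.74  56.24] yaw -40.3 (or 139.7), j6 1.43
[0.47504933 0.35476655 0.        ]
[0.49855067 0.35963345 0.        ]
off [13.05 -8.22 34.99] yaw -30.0 (or 150.0), j6 1.43
```

```bash
python3 - <<'E'
from h import *
go([.479,.3556,.08],101.7)
E
```

```text
off [15.05 -8.61 34.3 ] yaw -30.0 (or 150.0), j6 1.43
```

>>> servo_tool:
  increments:
    - {"offset": [2,-1.1,4.4],"yaw": -5}
    - {"offset": [4,-2.2,8.8],"yaw": -12}
    - {"offset": [6,-3.3,13.2],"yaw": -18}
    - {"offset": [8,-4.4,17.6],"yaw": -25}
    - {"offset": [10,-5.5,22],"yaw": -30}
    - {"offset": [12,-6.7,26.4],"yaw": -30}
    - {"offset": [14,-7.8,31],"yaw": -30}
    - {"offset": [15.0,-8.6,34.3],"yaw": -30}
  claw: 0.42
  force: 40

```text
clock: 0.9
tcp_pos: [0.4804, 0.3541, 0.0791]
orientation: [0.703, -0.072, 0.704, 0.071]
wrist_force: [-0.4, 0.0, -0.1]
finger_gap: 0.0358
```

```bash
python3 - <<'E'
from h import *
rep(); go([.479,.3556,.03],101.7); p,d=snap('top','t1'); crop(p,180,280,170,250,7,'t1c')
p,d=snap('scene','s1'); crop(p,220,330,130,220,6,'s1c')
E
```

```text
t 0.9 tcp [0.4804 0.3541 0.0791] x [-0.002 -0.001 -1.   ] yang 101.6 dev [-0.0724  0.347   0.0791] F [-0.4  0.  -0.1] gap 0.0358 j [ 0.5   0.44 -0.15  0.98 -0.    0.3 ]
off [ 4.91  0.18 -0.1 ] yaw -0.1 (or 179.9), j6 0.30
```

View pics/t1c.png

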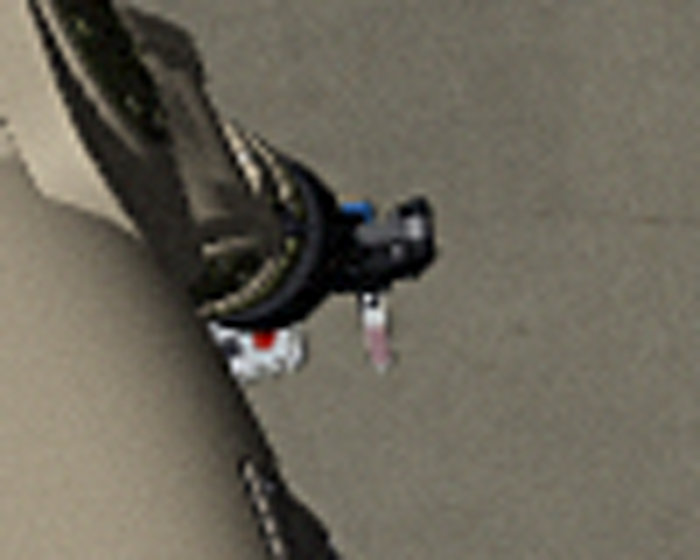

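View pics/s1c.png

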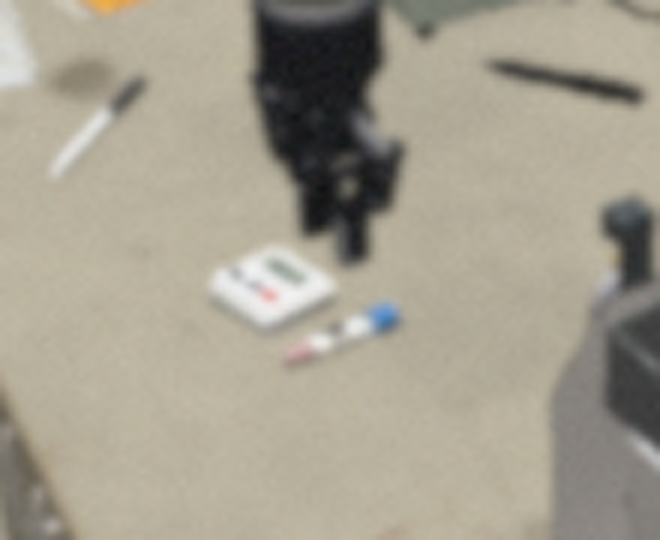

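>>> servo_tool:
  increments:
    - {"offset": [2,0.2,-0.1],"yaw": 0}
    - {"offset": [4,0.2,-0.1],"yaw": 0}
    - {"offset": [5.5,0.2,-0.1],"yaw": 0}
    - {"offset": [6.5,0.2,-0.1],"yaw": 0}
    - {"offset": [7.2,0.2,-0.1],"yaw": 0}
    - {"offset": [7.5,0.2,-0.1],"yaw": 0}
    - {"offset": [7.5,0.2,-0.1],"yaw": 0}
    - {"offset": [7.5,0.2,-0.1],"yaw": 0}

```text
clock: 1.8
tcp_pos: [0.4784, 0.3585, 0.007]
orientation: [0.704, -0.072, 0.703, 0.072]
wrist_force: [0.1, -0.0, 0.5]
finger_gap: 0.0361
```

>>> servo_tool:
  increments:
    - {"offset": [0,0,0],"yaw": 0}
    - {"offset": [0,0,0],"yaw": 0}
    - {"offset": [0,0,0],"yaw": 0}
    - {"offset": [0,0,0],"yaw": 0}
    - {"offset": [0,0,0],"yaw": 0}
    - {"offset": [0,0,0],"yaw": 0}
    - {"offset": [0,0,0],"yaw": 0}
    - {"offset": [-1,0,0],"yaw": 0}
  claw: 0
  force: 30

```text
clock: 2.6
tcp_pos: [0.477, 0.3576, 0.0155]
orientation: [0.703, -0.072, 0.704, 0.072]
wrist_force: [-0.1, 0.5, -0.4]
finger_gap: 0.0155
```

>>> servo_tool:
  increments:
    - {"offset": [-2,0,0],"yaw": 0}
    - {"offset": [-5,0,0],"yaw": 0}
    - {"offset": [-9,0,0],"yaw": 0}
    - {"offset": [-13,0,0],"yaw": 0}
    - {"offset": [-17,0,0],"yaw": 0}
    - {"offset": [-21,0,0],"yaw": 8}
    - {"offset": [-24,0,0],"yaw": 16}
    - {"offset": [-25,0,0],"yaw": 24}

```text
clock: 3.4
tcp_pos: [0.4789, 0.3587, 0.2709]
orientation: [0.704, 0.079, 0.701, -0.077]
wrist_force: [-0.3, -0.6, -1.1]
finger_gap: 0.0155
```

```bash
python3 - <<'E'
from h import *
rep(); go(dev(-.040,.010,.255),7.6); p,d=snap('scene','s2'); crop(p,220,330,50,180,5,'s2c')
E
```

```text
t 3.4 tcp [0.4789 0.3587 0.2709] x [ 0.005  0.003 -1.   ] yang 77.4 dev [-0.0733  0.3518  0.2709] F [-0.3 -0.6 -1.1] gap 0.0155 j [0.51 0.35 0.19 1.41 0.   0.73]
off [  1.53 -30.92  14.95] yaw 69.8 (or -110.2), j6 0.73
```

View pics/s2c.png

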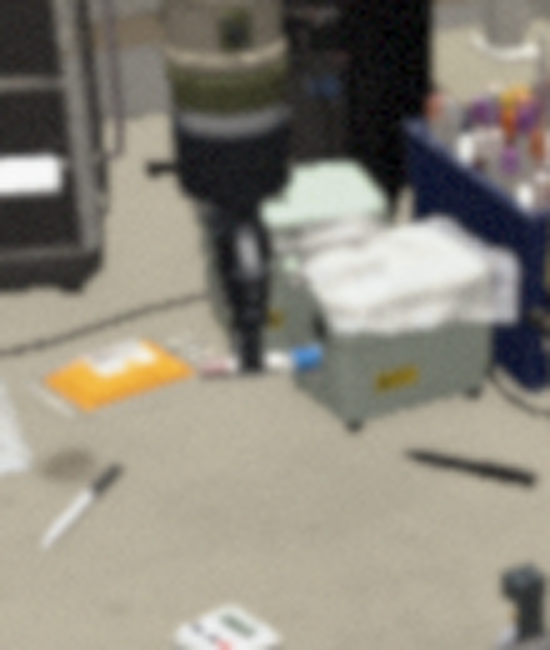

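>>> servo_tool:
  increments:
    - {"offset": [0.3,-3.8,1.8],"yaw": 8.5}
    - {"offset": [0.6,-7.6,3.6],"yaw": 17}
    - {"offset": [0.9,-11.4,5.4],"yaw": 25.5}
    - {"offset": [1.2,-15.2,7.2],"yaw": 34}
    - {"offset": [1.5,-19.2,9.2],"yaw": 42.5}
    - {"offset": [1.5,-23.2,11.2],"yaw": 51}
    - {"offset": [1.5,-27.2,13.2],"yaw": 59.5}
    - {"offset": [1.5,-30.9,15],"yaw": 68}

```text
clock: 4.25
tcp_pos: [0.5581, 0.0223, 0.2506]
orientation: [0.539, 0.457, 0.54, -0.457]
wrist_force: [0.7, 0.4, 0.5]
finger_gap: 0.0154
```

```bash
python3 - <<'E'
from h import *
rep(); go(dev(-.040,.010,.255),7.6)
E
```

```text
t 4.25 tcp [0.5581 0.0223 0.2506] x [-0.001  0.    -1.   ] yang 9.5 dev [-0.0393  0.0079  0.2506] F [0.7 0.4 0.5] gap 0.0154 j [-0.1   0.28  0.04  1.34 -0.    1.3 ]
off [-0.44 -0.07 -0.22] yaw 1.9 (or -178.1), j6 1.30
```

Settle, then look.

>>> servo_tool:
  increments:
    - {"offset": [0,0,-0.2],"yaw": 1.9}
    - {"offset": [0,0,-0.2],"yaw": 1.9}
    - {"offset": [0.5,0,-0.2],"yaw": 1.9}
    - {"offset": [1,0,-0.2],"yaw": 1.9}
    - {"offset": [1,0,-0.2],"yaw": 1.9}
    - {"offset": [1,0,-0.2],"yaw": 1.9}
    - {"offset": [1,0,-0.2],"yaw": 1.9}
    - {"offset": [1,0,-0.2],"yaw": 1.9}

```text
clock: 5.05
tcp_pos: [0.5583, 0.0265, 0.2415]
orientation: [0.533, 0.465, 0.533, -0.465]
wrist_force: [0.4, 0.4, 1.5]
finger_gap: 0.0155
```

```bash
python3 - <<'E'
from h import *
rep(); go(dev(-.040,.010,.192),7.6); p,d=snap('scene','s3'); crop(p,280,400,100,250,4,'s3c'); p,d=snap('top','t3'); crop(p,270,400,110,240,5,'t3c')
E
```

```text
t 5.05 tcp [0.5583 0.0265 0.2415] x [ 0.  0. -1.] yang 7.8 dev [-0.0385  0.012   0.2415] F [0.4 0.4 1.5] gap 0.0155 j [-0.1   0.28  0.02  1.32  0.    1.34]
off [ 4.95 -0.15  0.2 ] yaw 0.2 (or -179.8), j6 1.34
```

View pics/s3c.png

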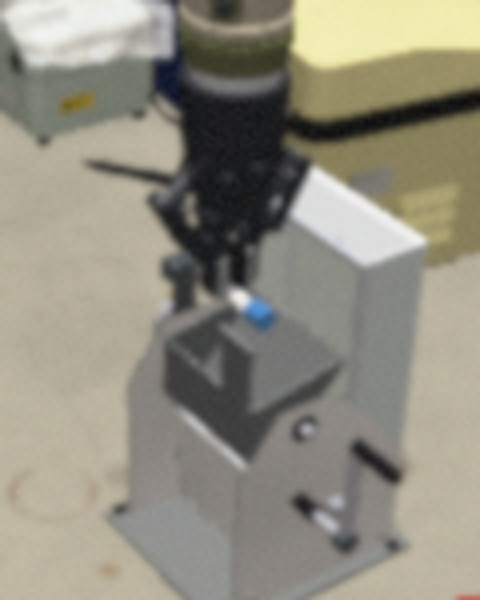

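View pics/t3c.png

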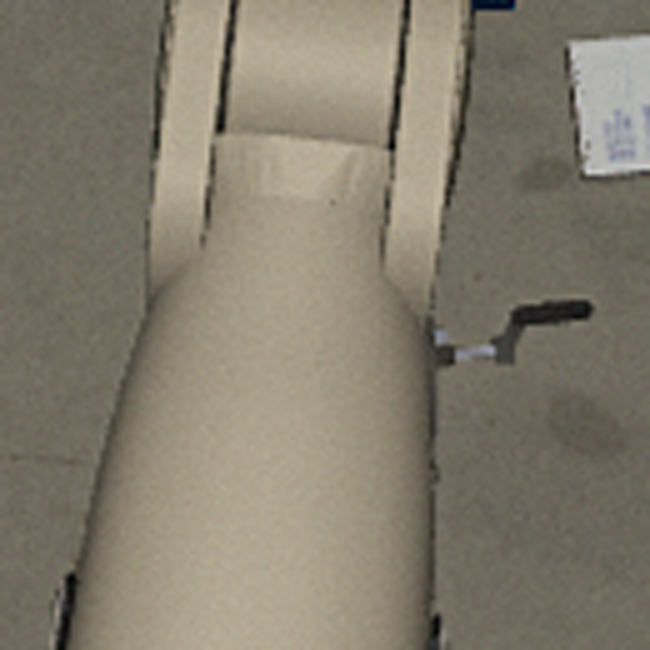

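```bash
python3 - <<'E'
from h import *
d=np.load('s3.npz')['d']; C=cloud('scene',d).reshape(-1,3); P=(C-O)@np.array([[np.cos(YD),-np.sin(YD),0],[np.sin(YD),np.cos(YD),0],[0,0,1]])
s,R=st(); T=todev(s['tcp_pos']); Q=P-T
m=(abs(Q[:,0])<.12)&(abs(Q[:,1])<.06)
for z in np.arange(0.0,.24,.01):
    k=m&(Q[:,2]>=z)&(Q[:,2]<z+.01)
    # shield region exclusion: dev x >0.01 & z<0.293
    k&=~((P[:,0]>.008)&(P[:,2]<.296)&(Q[:,1]<-.06))
    if k.sum()>2: print('%.2f'%z,k.sum(),'x',np.percentile(Q[k,0],[0,3,97,100]).round(3),'y',Q[k,1].min().round(3),Q[k,1].max().round(3))
E
```

```text
0.00 76 x [-0.027 -0.013  0.011  0.014] y -0.05 0.036
0.01 58 x [-0.021 -0.02   0.041  0.089] y -0.049 0.059
0.02 44 x [-0.022 -0.021  0.019  0.024] y -0.013 0.01
0.03 42 x [-0.022 -0.021  0.02   0.023] y -0.014 0.011
0.04 61 x [-0.038 -0.034  0.106  0.109] y -0.056 0.015
0.05 372 x [-0.042 -0.035  0.109  0.113] y -0.06 0.037
0.06 79 x [-0.049 -0.047  0.047  0.052] y -0.02 0.016
0.07 98 x [-0.056 -0.052  0.052  0.058] y -0.02 0.015
0.08 103 x [-0.062 -0.059  0.059  0.063] y -0.021 0.01
0.09 133 x [-0.063 -0.062  0.062  0.066] y -0.021 0.013
0.10 119 x [-0.056 -0.049  0.053  0.057] y -0.022 0.006
0.11 69 x [-0.041 -0.04   0.035  0.041] y -0.022 0.008
0.12 26 x [-0.038 -0.037 -0.021 -0.021] y -0.026 0.01
0.13 85 x [-0.037 -0.037  0.016  0.022] y -0.042 0.01
0.14 89 x [-0.038 -0.037  0.019  0.029] y -0.042 0.011
0.15 96 x [-0.039 -0.037  0.02   0.029] y -0.04 0.011
0.16 97 x [-0.037 -0.037  0.02   0.025] y -0.042 0.011
0.17 140 x [-0.037 -0.036  0.028  0.034] y -0.04 0.028
0.18 61 x [-0.035 -0.035  0.012  0.017] y -0.038 0.009
0.19 95 x [-0.035 -0.035  0.02   0.023] y -0.038 0.008
0.20 113 x [-0.037 -0.036  0.024  0.032] y -0.039 0.02
0.21 91 x [-0.038 -0.037  0.018  0.022] y -0.041 0.018
0.22 112 x [-0.038 -0.036  0.023  0.026] y -0.04 0.023
0.23 104 x [-0.039 -0.037  0.018  0.024] y -0.038 0.009
```

```bash
python3 - <<'E'
from h import *
rep(); go(dev(-.044,.010,.232),7.6)
E
```

```text
t 5.15 tcp [0.5583 0.0263 0.2415] x [ 0.  0. -1.] yang 7.8 dev [-0.0385  0.0118  0.2415] F [-0.5  0.1 -0.1] gap 0.0156 j [-0.1   0.28  0.02  1.32  0.    1.34]
off [ 0.95 -0.55  0.18] yaw 0.2 (or -179.8), j6 1.34
```

>>> servo_tool:
  increments:
    - {"offset": [0,-0.3,0.2],"yaw": 0}
    - {"offset": [0.2,-0.55,0.2],"yaw": 0}
    - {"offset": [0.5,-0.55,0.2],"yaw": 0}
    - {"offset": [0.8,-0.55,0.2],"yaw": 0}
    - {"offset": [0.95,-0.55,0.2],"yaw": 0}
    - {"offset": [0.95,-0.55,0.2],"yaw": 0}
    - {"offset": [0.95,-0.55,0.2],"yaw": 0}
    - {"offset": [0.95,-0.55,0.2],"yaw": 0}

```text
clock: 5.95
tcp_pos: [0.5532, 0.0235, 0.2318]
orientation: [0.533, 0.465, 0.533, -0.465]
wrist_force: [0.0, 0.2, -0.1]
finger_gap: 0.0154
```

```bash
python3 - <<'E'
from h import *
rep(); p,d=snap('scene','s4'); crop(p,300,380,130,220,7,'s4c')
E
```

```text
t 5.95 tcp [0.5532 0.0235 0.2318] x [ 0.  0. -1.] yang 7.8 dev [-0.044   0.0097  0.2318] F [ 0.   0.2 -0.1] gap 0.0154 j [-0.1   0.27 -0.01  1.29  0.    1.33]
```

View pics/s4c.png

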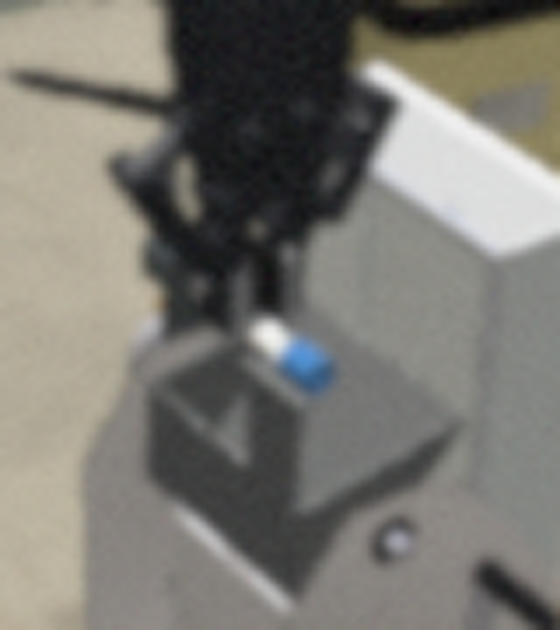

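```bash
python3 - <<'E'
from h import *
z=np.load('s4.npz'); C=cloud('scene',z['d']); p=z['p'].astype(int)
m=(p[...,2]-p[...,0]>50); m[:170]=0;m[195:]=0;m[:,:330]=0;m[:,360:]=0
Q=np.array([todev(c) for c in C[m]]); print(len(Q),np.median(Q,0),Q.min(0),Q.max(0))
E
```

```text
36 [-0.04519217 -0.03361953  0.23955966] [-0.05259015 -0.03995098  0.22892094] [-0.03740041 -0.02093229  0.24434078]
```

>>> servo_tool:
  increments:
    - {"offset": [0,0,0],"yaw": 0}
    - {"offset": [0,0,0],"yaw": 0}
    - {"offset": [0,0,0],"yaw": 0}
    - {"offset": [0,0,0],"yaw": 0}
    - {"offset": [-1,0,0],"yaw": 0}
    - {"offset": [-2,0,0],"yaw": 0}
    - {"offset": [-3,0,0],"yaw": 0}
    - {"offset": [-4,0,0],"yaw": 0}
  claw: 0.3

```text
clock: 6.8
tcp_pos: [0.5534, 0.0235, 0.2733]
orientation: [0.533, 0.465, 0.532, -0.465]
wrist_force: [-0.6, -0.3, 0.5]
finger_gap: 0.0256
```

```bash
python3 - <<'E'
from h import *
rep(); p,d=snap('scene','s5'); crop(p,290,390,130,230,6,'s5c')
ua=np.array([np.cos(np.radians(22)),np.sin(np.radians(22)),0])
a=np.array([.4874,-.3461,0])
go(a-.012*ua+[0,0,.27],112)
E
```

```text
t 6.8 tcp [0.5534 0.0235 0.2733] x [ 0.001 -0.    -1.   ] yang 7.8 dev [-0.0439  0.0097  0.2733] F [-0.6 -0.3  0.5] gap 0.0256 j [-0.1   0.26  0.08  1.39  0.    1.33]
off [  0.47 -12.76  36.  ] yaw 75.8 (or -104.2), j6 1.33
```

View pics/s5c.png

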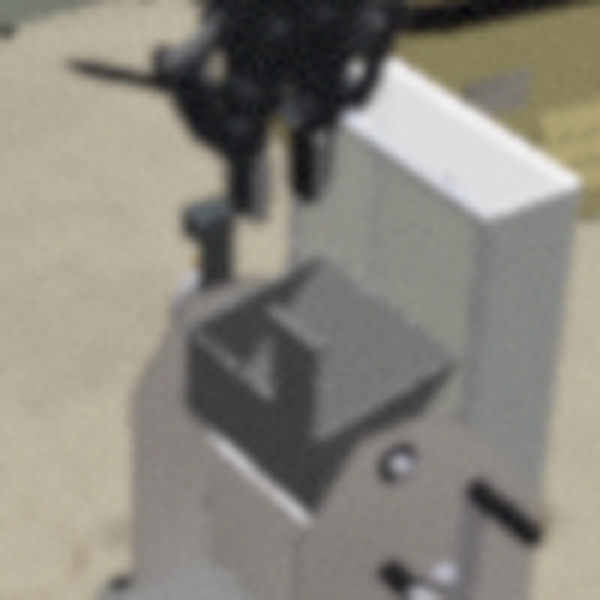

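>>> servo_tool:
  increments:
    - {"offset": [0,-1.6,4.5],"yaw": -8.5}
    - {"offset": [0,-3.2,9],"yaw": -17}
    - {"offset": [0,-4.8,13.5],"yaw": -25.5}
    - {"offset": [0.2,-6.4,18],"yaw": -34}
    - {"offset": [0.4,-8,22.5],"yaw": -42.5}
    - {"offset": [0.4,-9.6,27],"yaw": -51}
    - {"offset": [0.4,-11.2,31.5],"yaw": -59.5}
    - {"offset": [0.4,-12.8,36],"yaw": -68}
  claw: 0.42

```text
clock: 7.65
tcp_pos: [0.4773, -0.3389, 0.2683]
orientation: [0.698, 0.112, 0.698, -0.112]
wrist_force: [0.3, 0.1, 0.4]
finger_gap: 0.0357
```

```bash
python3 - <<'E'
from h import *
rep(); p,d=snap('top','t5'); crop(p,285,400,125,220,6,'t5c')
ua=np.array([np.cos(np.radians(22)),np.sin(np.radians(22)),0])
a=np.array([.4874,-.3461,0])
go(a-.012*ua+[0,0,.09],112)
E
```

```text
t 7.65 tcp [ 0.4773 -0.3389  0.2683] x [ 0.001 -0.    -1.   ] yang 71.7 dev [-0.1672 -0.3395  0.2683] F [0.3 0.1 0.4] gap 0.0357 j [-0.75  0.33  0.16  1.4   0.   -0.44]
off [17.74 -0.3   0.16] yaw -40.1 (or 139.9), j6 -0.45
```

View pics/t5c.png

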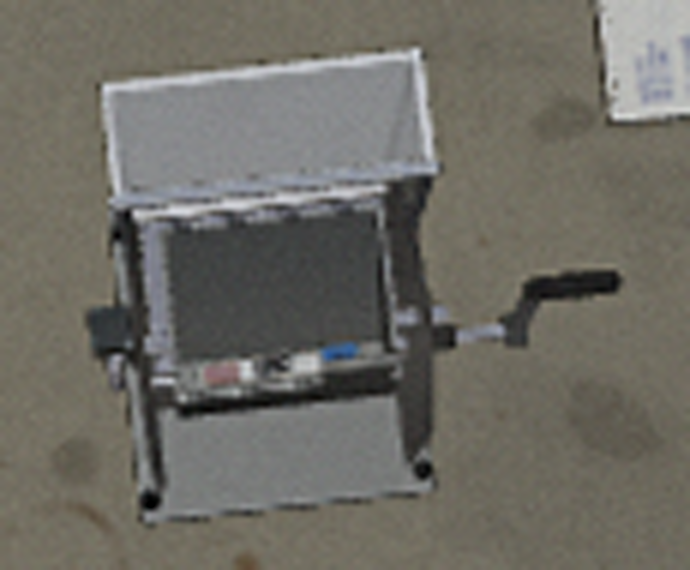

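>>> servo_tool:
  increments:
    - {"offset": [3,-0.3,0.15],"yaw": -8}
    - {"offset": [6,-0.3,0.15],"yaw": -16}
    - {"offset": [9,-0.3,0.15],"yaw": -24}
    - {"offset": [12,-0.3,0.15],"yaw": -32}
    - {"offset": [15,-0.3,0.15],"yaw": -40}
    - {"offset": [18,-0.3,0.15],"yaw": -40}
    - {"offset": [19,-0.3,0.15],"yaw": -40}
    - {"offset": [19,-0.3,0.15],"yaw": -40}

```text
clock: 8.5
tcp_pos: [0.4775, -0.3395, 0.0765]
orientation: [0.694, -0.13, 0.696, 0.132]
wrist_force: [0.3, -0.0, 0.8]
finger_gap: 0.0358
```

```bash
python3 - <<'E'
from h import *
rep(); p,d=snap('scene','s6'); crop(p,330,450,230,350,5,'s6c'); p,d=snap('top','t6'); crop(p,390,460,160,235,8,'t6c')
ua=np.array([np.cos(np.radians(22)),np.sin(np.radians(22)),0])
a=np.array([.4874,-.3461,0])
go(a-.012*ua+[0,0,.004],112)
E
```

```text
t 8.5 tcp [ 0.4775 -0.3395  0.0765] x [-0.002  0.002 -1.   ] yang 111.4 dev [-0.167  -0.3401  0.0765] F [ 0.3 -0.   0.8] gap 0.0358 j [-0.76  0.43 -0.18  0.97  0.   -1.13]
off [ 7.51 -0.79 -0.62] yaw -0.6 (or 179.4), j6 -1.13
```

View pics/s6c.png

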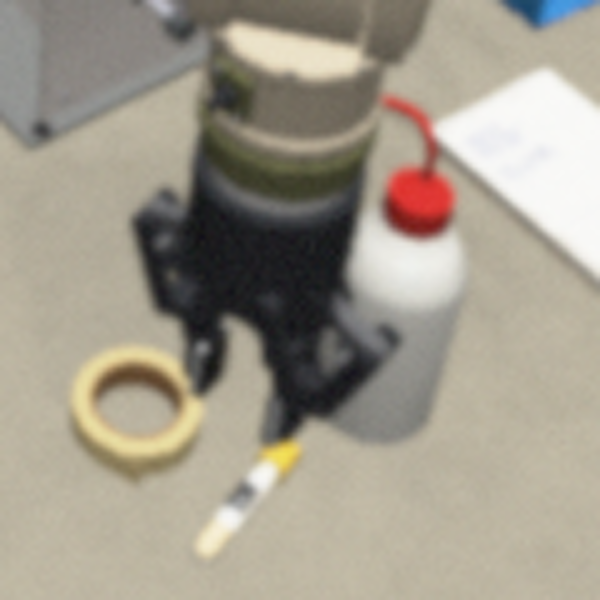

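View pics/t6c.png

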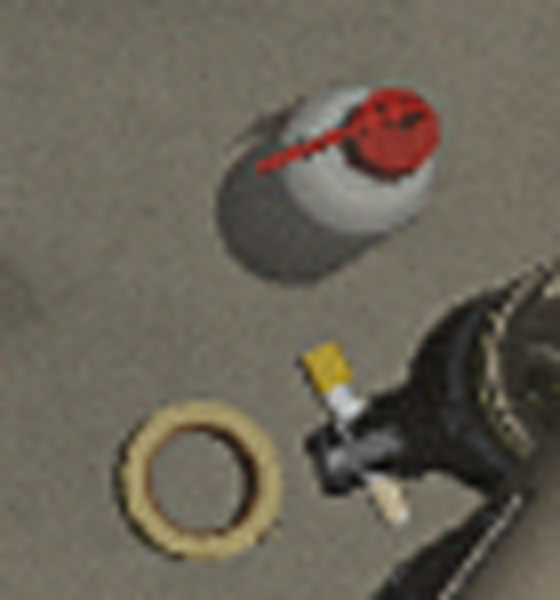

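>>> servo_tool:
  increments:
    - {"offset": [0,-0.4,-0.3],"yaw": -0.6}
    - {"offset": [0,-0.7,-0.5],"yaw": -0.6}
    - {"offset": [1,-0.7,-0.5],"yaw": -0.6}
    - {"offset": [2,-0.7,-0.5],"yaw": -0.6}
    - {"offset": [3,-0.7,-0.5],"yaw": -0.6}
    - {"offset": [4,-0.7,-0.5],"yaw": -0.6}
    - {"offset": [4,-0.7,-0.5],"yaw": -0.6}
    - {"offset": [4,-0.7,-0.5],"yaw": -0.6}

```text
clock: 9.4
tcp_pos: [0.4759, -0.3484, 0.0371]
orientation: [0.694, -0.134, 0.694, 0.135]
wrist_force: [-0.4, 0.0, 0.1]
finger_gap: 0.036
```

```bash
python3 - <<'E'
from h import *
rep()
ua=np.array([np.cos(np.radians(22)),np.sin(np.radians(22)),0])
a=np.array([.4874,-.3461,0])
go(a-.012*ua+[0,0,.004],112)
E
```

```text
t 9.4 tcp [ 0.4759 -0.3484  0.0371] x [-0.001  0.001 -1.   ] yang 112.0 dev [-0.1698 -0.3487  0.0371] F [-0.4  0.   0.1] gap 0.036 j [-0.77  0.47 -0.22  0.88  0.   -1.15]
off [ 3.31 -0.22 -0.05] yaw -0.0 (or 180.0), j6 -1.15
```

>>> servo_tool:
  increments:
    - {"offset": [1,-0.2,0],"yaw": 0}
    - {"offset": [2,-0.2,0],"yaw": 0}
    - {"offset": [2.8,-0.2,0],"yaw": 0}
    - {"offset": [3.2,-0.2,0],"yaw": 0}
    - {"offset": [3.2,-0.2,0],"yaw": 0}
    - {"offset": [3.2,-0.2,0],"yaw": 0}
    - {"offset": [3.2,-0.2,0],"yaw": 0}
    - {"offset": [3.2,-0.2,0],"yaw": 0}

```text
clock: 10.2
tcp_pos: [0.4772, -0.3509, 0.0062]
orientation: [0.694, -0.135, 0.694, 0.135]
wrist_force: [-0.8, 0.0, 0.2]
finger_gap: 0.0359
```

>>> servo_tool:
  increments:
    - {"offset": [0,0,0],"yaw": 0}
    - {"offset": [0,0,0],"yaw": 0}
    - {"offset": [0,0,0],"yaw": 0}
    - {"offset": [0,0,0],"yaw": 0}
    - {"offset": [0,0,0],"yaw": 0}
    - {"offset": [0,0,0],"yaw": 0}
    - {"offset": [0,0,0],"yaw": 0}
    - {"offset": [-1,0,0],"yaw": 0}
  claw: 0
  force: 30

```text
clock: 11.0
tcp_pos: [0.4759, -0.3496, 0.0146]
orientation: [0.694, -0.134, 0.695, 0.136]
wrist_force: [-0.3, 0.1, 0.0]
finger_gap: 0.0158
```

>>> servo_tool:
  increments:
    - {"offset": [-2,0,0],"yaw": 0}
    - {"offset": [-5,0,0],"yaw": 0}
    - {"offset": [-9,0,0],"yaw": 0}
    - {"offset": [-13,0,0],"yaw": 0}
    - {"offset": [-17,0,0],"yaw": 0}
    - {"offset": [-21,0,0],"yaw": 8}
    - {"offset": [-24,0,0],"yaw": 16}
    - {"offset": [-26,0,0],"yaw": 24}

```text
clock: 11.8
tcp_pos: [0.4772, -0.3508, 0.2789]
orientation: [0.708, 0.014, 0.706, -0.015]
wrist_force: [0.5, -0.6, -0.4]
finger_gap: 0.0155
```

```bash
python3 - <<'E'
from h import *
rep(); go(dev(-.044,.012,.265),7.6); p,d=snap('scene','s7'); crop(p,330,450,150,350,4,'s7c')
E
```

```text
t 11.8 tcp [ 0.4772 -0.3508  0.2789] x [ 0.002 -0.002 -1.   ] yang 87.7 dev [-0.1689 -0.3512  0.2789] F [ 0.5 -0.6 -0.4] gap 0.0155 j [-0.77  0.34  0.2   1.43  0.   -0.73]
off [ 1.33 37.94  6.02] yaw 80.1 (or -99.9), j6 -0.73
```

View pics/s7c.png

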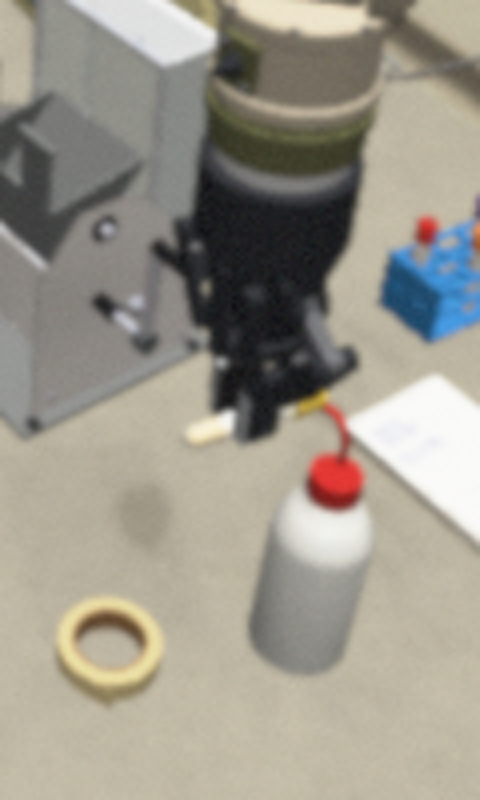

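>>> servo_tool:
  increments:
    - {"offset": [0,4.6,0.5],"yaw": 8.5}
    - {"offset": [0,9.3,1],"yaw": 17}
    - {"offset": [0,14,1.5],"yaw": 25.5}
    - {"offset": [0.3,18.7,2.3],"yaw": 34}
    - {"offset": [0.6,23.4,3.1],"yaw": 42.5}
    - {"offset": [0.9,28.2,4],"yaw": 51}
    - {"offset": [1,33,5],"yaw": 59.5}
    - {"offset": [1,37.9,6],"yaw": 68}

```text
clock: 12.65
tcp_pos: [0.5454, 0.0091, 0.2653]
orientation: [0.591, 0.387, 0.592, -0.387]
wrist_force: [2.1, -1.0, -0.0]
finger_gap: 0.0156
```

```bash
python3 - <<'E'
from h import *
rep(); go(dev(-.043,.012,.25),7.6)
E
```

```text
t 12.65 tcp [0.5454 0.0091 0.2653] x [-0.001  0.    -1.   ] yang 23.7 dev [-0.0536 -0.0035  0.2653] F [ 2.1 -1.  -0. ] gap 0.0156 j [-0.13  0.25  0.04  1.37  0.    1.03]
off [ 1.53  1.45 -1.2 ] yaw 16.1 (or -163.9), j6 1.03
```

>>> servo_tool:
  increments:
    - {"offset": [0,0,0],"yaw": 6}
    - {"offset": [0,0,0],"yaw": 12}
    - {"offset": [0,0,0],"yaw": 12}
    - {"offset": [0,0,0],"yaw": 12}
    - {"offset": [0,0,0],"yaw": 12}
    - {"offset": [0,0,0],"yaw": 12}
    - {"offset": [0,0,0],"yaw": 12}
    - {"offset": [0,0,0],"yaw": 12}

```text
clock: 13.45
tcp_pos: [0.546, 0.007, 0.2659]
orientation: [0.549, 0.446, 0.549, -0.445]
wrist_force: [-0.0, -0.7, -0.1]
finger_gap: 0.0157
```

```bash
python3 - <<'E'
from h import *
rep(); go(dev(-.043,.012,.234),7.6)
E
```

```text
t 13.45 tcp [0.546  0.007  0.2659] x [ 0.  0. -1.] yang 11.9 dev [-0.0533 -0.0057  0.2659] F [-0.  -0.7 -0.1] gap 0.0157 j [-0.13  0.25  0.04  1.37  0.    1.23]
off [ 3.19  1.16 -1.69] yaw 4.3 (or -175.7), j6 1.23
```

>>> servo_tool:
  increments:
    - {"offset": [0,0.6,-0.8],"yaw": 4.3}
    - {"offset": [0,1.15,-1.7],"yaw": 4.3}
    - {"offset": [0,1.15,-1.7],"yaw": 4.3}
    - {"offset": [1,1.15,-1.7],"yaw": 4.3}
    - {"offset": [2,1.15,-1.7],"yaw": 4.3}
    - {"offset": [3,1.15,-1.7],"yaw": 4.3}
    - {"offset": [3.2,1.15,-1.7],"yaw": 4.3}
    - {"offset": [3.2,1.15,-1.7],"yaw": 4.3}

```text
clock: 14.25
tcp_pos: [0.5532, 0.0261, 0.233]
orientation: [0.531, 0.466, 0.532, -0.466]
wrist_force: [0.1, -0.6, -0.4]
finger_gap: 0.0157
```

```bash
python3 - <<'E'
from h import *
rep(); go(dev(-.043,.012,.232),7.6); p,d=snap('scene','s8'); crop(p,300,380,130,220,7,'s8c')
C=cloud('scene',d); q=p.astype(int); m=(q[...,0]-q[...,2]>70); m[:165]=0;m[200:]=0;m[:,:325]=0;m[:,360:]=0
Q=np.array([todev(c) for c in C[m]]); print(len(Q),np.median(Q,0),Q.min(0),Q.max(0))
E
```

```text
t 14.25 tcp [0.5532 0.0261 0.233 ] x [-0.002  0.    -1.   ] yang 7.6 dev [-0.0437  0.0123  0.233 ] F [ 0.1 -0.6 -0.4] gap 0.0157 j [-0.1   0.27 -0.    1.29  0.    1.34]
off [0.1  0.07 0.03] yaw -0.0 (or 180.0), j6 1.34
37 [-0.04532574 -0.03259516  0.24251837] [-0.05203867 -0.03977317  0.23037706] [-0.03674006 -0.01968444  0.24503428]
```

View pics/s8c.png

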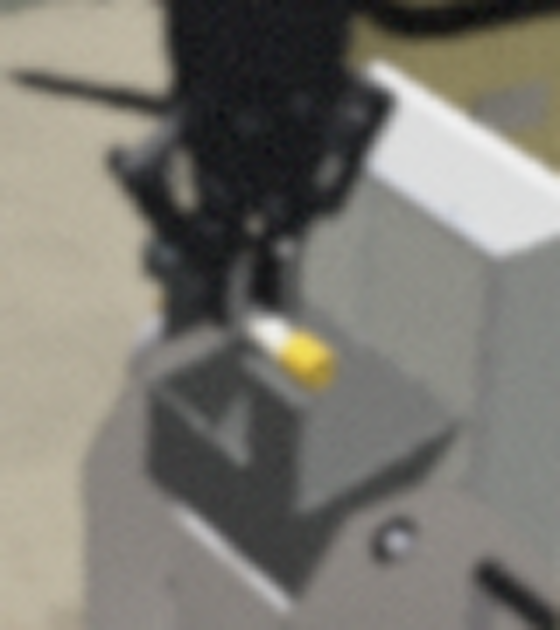

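>>> servo_tool:
  increments:
    - {"offset": [0,0,0],"yaw": 0}
    - {"offset": [0,0,0],"yaw": 0}
    - {"offset": [0,0,0],"yaw": 0}
    - {"offset": [0,0,0],"yaw": 0}
    - {"offset": [-1,0,0],"yaw": 0}
    - {"offset": [-2,0,0],"yaw": 0}
    - {"offset": [-3,0,0],"yaw": 0}
    - {"offset": [-4,0,0],"yaw": 0}
  claw: 0.3

```text
clock: 15.1
tcp_pos: [0.554, 0.0262, 0.2754]
orientation: [0.532, 0.466, 0.532, -0.466]
wrist_force: [-0.1, 0.2, -0.3]
finger_gap: 0.0256
```

```bash
python3 - <<'E'
from h import *
rep(); go(dev(-.09,-.155,.27),7.6)
E
```

```text
t 15.1 tcp [0.554  0.0262 0.2754] x [ 0.001 -0.    -1.   ] yang 7.6 dev [-0.0428  0.0123  0.2754] F [-0.1  0.2 -0.3] gap 0.0256 j [-0.1   0.26  0.09  1.39  0.    1.34]
off [ 0.54 -4.72 16.73] yaw -0.0 (or 180.0), j6 1.34
```

>>> servo_tool:
  increments:
    - {"offset": [0,-1,3.5],"yaw": 0}
    - {"offset": [0,-2,7],"yaw": 0}
    - {"offset": [0,-3.2,10.5],"yaw": 0}
    - {"offset": [0.5,-4.7,14],"yaw": 0}
    - {"offset": [0.5,-4.7,16.7],"yaw": 0}
    - {"offset": [0.5,-4.7,16.7],"yaw": 0}
    - {"offset": [0.5,-4.7,16.7],"yaw": 0}
    - {"offset": [0.5,-4.7,16.7],"yaw": 0}
  claw: 1

```text
clock: 15.9
tcp_pos: [0.5293, -0.1448, 0.2694]
orientation: [0.532, 0.466, 0.532, -0.465]
wrist_force: [-0.1, 0.5, -0.2]
finger_gap: 0.0857
```

```bash
cat > prof.py <<'E'
from h import *
def prof(f):
    d=np.load(f)['d']; C=cloud('scene',d).reshape(-1,3); P=(C-O)@np.array([[np.cos(YD),-np.sin(YD),0],[np.sin(YD),np.cos(YD),0],[0,0,1]])
    s,R=st(); Q=(C-s['tcp_pos'])@R  # tool coords
    m=(abs(Q[:,1])<.1)&(abs(Q[:,2])<.05)
    for z in np.arange(-0.02,.17,.01):
        k=m&(-Q[:,0]>=z)&(-Q[:,0]<z+.01)
        if k.sum()>2: print('%.2f'%z,k.sum(),'y',np.percentile(Q[k,1],[0,3,97,100]).round(3),'z',Q[k,2].min().round(3),Q[k,2].max().round(3))
E
python3 - <<'E'
from prof import *
rep(); p,d=snap('scene','s9'); crop(p,290,420,110,260,4,'s9c'); prof('s9.npz'); p,d=snap('top','t9'); crop(p,285,400,125,220,6,'t9c')
E
```

```text
t 15.9 tcp [ 0.5293 -0.1448  0.2694] x [ 0.  0. -1.] yang 7.6 dev [-0.0899 -0.154   0.2694] F [-0.1  0.5 -0.2] gap 0.0857 j [-0.41  0.25  0.06  1.38  0.    1.02]
0.01 16 y [-0.051 -0.05   0.049  0.05 ] z -0.011 0.011
0.02 55 y [-0.057 -0.055  0.051  0.054] z -0.009 0.014
0.03 56 y [-0.057 -0.056  0.052  0.057] z -0.01 0.015
0.04 58 y [-0.056 -0.056  0.056  0.056] z -0.011 0.014
0.05 45 y [-0.057 -0.056  0.059  0.063] z -0.01 0.015
0.06 118 y [-0.074 -0.073  0.071  0.075] z -0.01 0.017
0.07 155 y [-0.073 -0.072  0.07   0.075] z -0.012 0.019
0.08 158 y [-0.073 -0.071  0.069  0.073] z -0.013 0.02
0.09 140 y [-0.071 -0.07   0.069  0.071] z -0.011 0.022
0.10 201 y [-0.07  -0.069  0.063  0.071] z -0.011 0.022
0.11 180 y [-0.069 -0.067  0.064  0.07 ] z -0.011 0.022
0.12 40 y [-0.063 -0.038 -0.022  0.061] z -0.01 0.022
0.13 110 y [-0.037 -0.037  0.016  0.025] z -0.022 0.04
0.14 119 y [-0.037 -0.037  0.017  0.021] z -0.011 0.04
0.15 127 y [-0.038 -0.037  0.015  0.023] z -0.014 0.04
0.16 127 y [-0.038 -0.037  0.016  0.023] z -0.016 0.041
```

View pics/s9c.png

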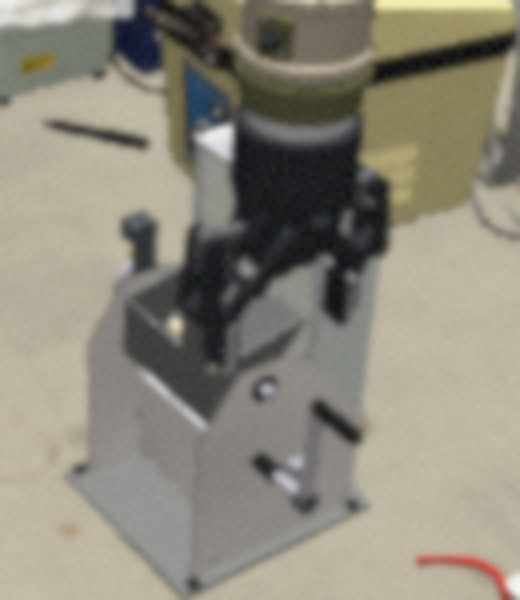

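View pics/t9c.png

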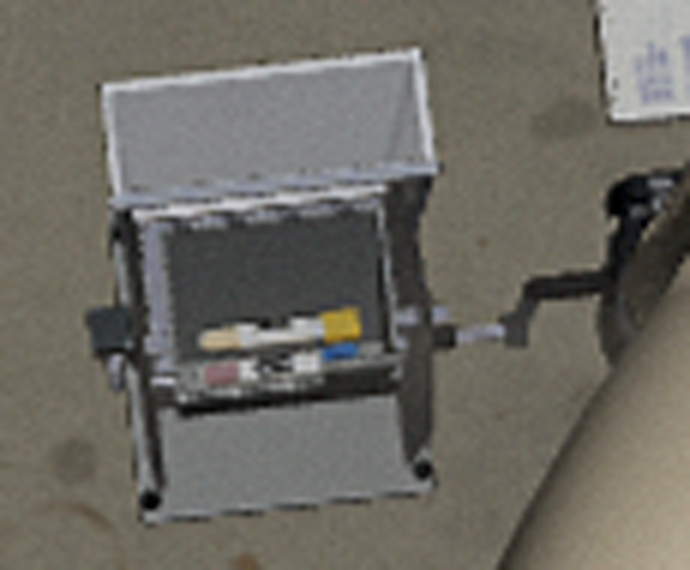

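>>> servo_tool:
  increments:
    - {"offset": [0,1.5,0.1],"yaw": 0}
    - {"offset": [0,2.5,0.1],"yaw": 0}
    - {"offset": [0,2.5,0.1],"yaw": 0}
    - {"offset": [2,2.5,0.1],"yaw": 0}
    - {"offset": [5,2.5,0.1],"yaw": 0}
    - {"offset": [8,2.5,0.1],"yaw": 0}
    - {"offset": [9.2,2.5,0.1],"yaw": 0}
    - {"offset": [9.2,2.5,0.1],"yaw": 0}
  claw: 0

```text
clock: 16.8
tcp_pos: [0.5527, -0.1424, 0.1752]
orientation: [0.531, 0.465, 0.534, -0.466]
wrist_force: [0.3, 0.7, 1.3]
finger_gap: 0.0003
```

```bash
python3 - <<'E'
from h import *
rep(); p,d=snap('scene','s10'); crop(p,300,420,110,260,4,'s10c')
E
```

```text
t 16.8 tcp [ 0.5527 -0.1424  0.1752] x [-0.004  0.002 -1.   ] yang 7.6 dev [-0.0665 -0.1547  0.1752] F [0.3 0.7 1.3] gap 0.0003 j [-0.39  0.33 -0.07  1.18  0.    1.05]
```

View pics/s10c.png

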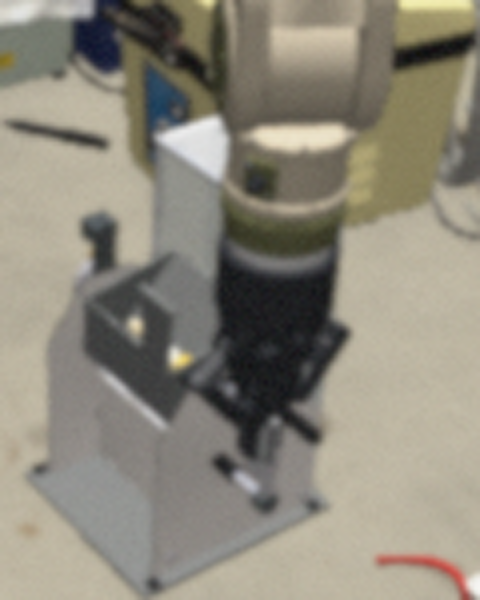

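>>> servo_tool:
  increments:
    - {"offset": [0,1.7,0],"yaw": 0}
    - {"offset": [0,3,0],"yaw": 0}
    - {"offset": [0.1,4.2,0],"yaw": 0}
    - {"offset": [0.3,5.3,0],"yaw": 0}
    - {"offset": [0.7,6.5,0],"yaw": 0}
    - {"offset": [1.4,7.7,0],"yaw": 0}
    - {"offset": [2.1,8.7,0],"yaw": 0}
    - {"offset": [2.9,9.6,0],"yaw": 0}

```text
clock: 17.65
tcp_pos: [0.649, -0.1304, 0.1465]
orientation: [0.531, 0.465, 0.533, -0.466]
wrist_force: [-3.0, -1.0, -1.6]
finger_gap: -0.0003
```

```bash
python3 - <<'E'
from h import *
rep(); p,d=snap('scene','s11'); crop(p,300,420,110,260,4,'s11c')
E
```

```text
t 17.65 tcp [ 0.649  -0.1304  0.1465] x [-0.003  0.    -1.   ] yang 7.6 dev [ 0.0306 -0.1555  0.1465] F [-3.  -1.  -1.6] gap -0.0003 j [-0.32  0.52  0.15  1.2  -0.    1.12]
```

View pics/s11c.png

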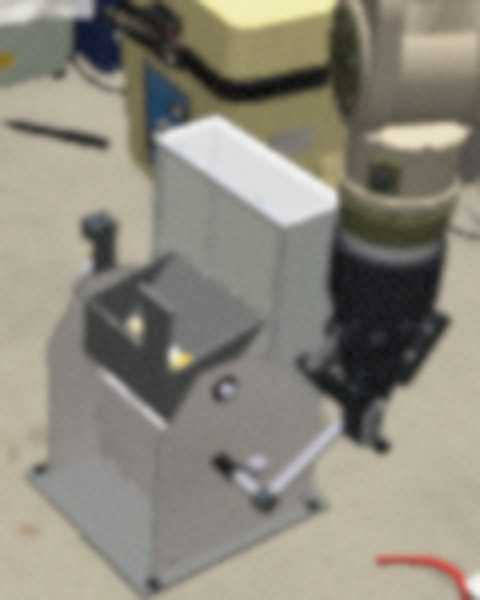

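>>> servo_tool:
  increments:
    - {"offset": [0.7,0.5,0],"yaw": 0}
    - {"offset": [1.4,0.9,0],"yaw": 0}
    - {"offset": [2.1,1.3,0],"yaw": 0}
    - {"offset": [2.8,1.6,0],"yaw": 0}
    - {"offset": [3.5,1.9,0],"yaw": 0}
    - {"offset": [4.1,2.0,0],"yaw": 0}
    - {"offset": [4.5,2.0,0],"yaw": 0}
    - {"offset": [4.5,2.0,0],"yaw": 0}

```text
clock: 18.5
tcp_pos: [0.6698, -0.1279, 0.1055]
orientation: [0.533, 0.466, 0.531, -0.465]
wrist_force: [-3.9, 1.0, 10.8]
finger_gap: -0.0
```

```bash
python3 - <<'E'
from h import *
rep(); p,d=snap('scene','s12'); crop(p,300,420,110,260,4,'s12c')
E
```

```text
t 18.5 tcp [ 0.6698 -0.1279  0.1055] x [ 0.003 -0.001 -1.   ] yang 7.6 dev [ 0.0516 -0.1557  0.1055] F [-3.9  1.  10.8] gap -0.0 j [-0.31  0.57  0.14  1.13  0.    1.13]
```

View pics/s12c.png

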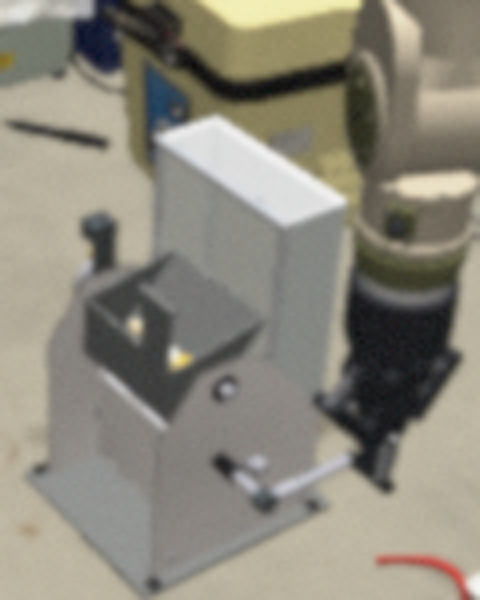

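>>> servo_tool:
  increments:
    - {"offset": [-4,0,0],"yaw": 0}
    - {"offset": [-9,0,0],"yaw": 0}
    - {"offset": [-13.5,0,0],"yaw": 0}
    - {"offset": [-16.5,-2.5,-1],"yaw": 0}
    - {"offset": [-16.5,-6.5,-3.5],"yaw": 0}
    - {"offset": [-16.5,-10.5,-6.2],"yaw": 0}
    - {"offset": [-16.5,-14.7,-9],"yaw": 0}
    - {"offset": [-16.5,-19,-12.1],"yaw": 0}

```text
clock: 19.35
tcp_pos: [0.4663, -0.034, 0.2677]
orientation: [0.532, 0.466, 0.532, -0.466]
wrist_force: [0.2, 1.1, 1.1]
finger_gap: -0.0003
```

```bash
python3 - <<'E'
from h import *
rep(); go(dev(-.125,-.034,.235),7.6); go(dev(-.125,-.034,.211),7.6);  p,d=snap('scene','s13'); crop(p,300,420,110,260,4,'s13c')
E
```

```text
t 19.35 tcp [ 0.4663 -0.034   0.2677] x [ 0.001  0.    -1.   ] yang 7.6 dev [-0.1378 -0.0358  0.2677] F [0.2 1.1 1.1] gap -0.0003 j [-0.25  0.09 -0.14  1.34  0.    1.19]
off [ 3.27  1.28 -0.18] yaw -0.0 (or 180.0), j6 1.19
off [ 5.67  1.27 -0.18] yaw -0.0 (or 180.0), j6 1.19
```

View pics/s13c.png

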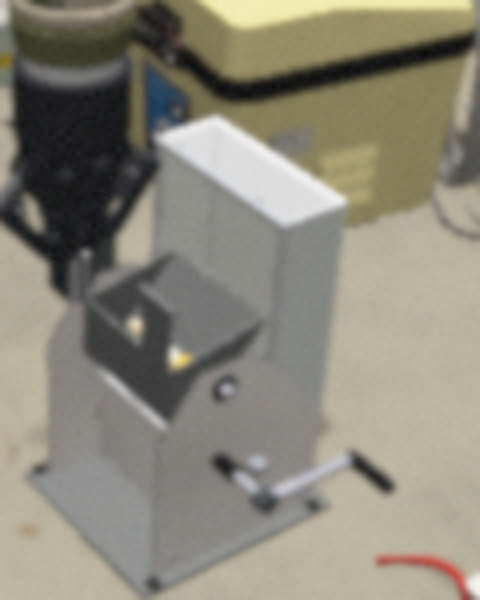

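>>> servo_tool:
  increments:
    - {"offset": [0,0,-0.2],"yaw": 0}
    - {"offset": [0,0,-0.2],"yaw": 0}
    - {"offset": [0,0,-0.2],"yaw": 0}
    - {"offset": [2,0,-0.2],"yaw": 0}
    - {"offset": [4,0,-0.2],"yaw": 0}
    - {"offset": [5.7,0,-0.2],"yaw": 0}
    - {"offset": [5.7,0,-0.2],"yaw": 0}
    - {"offset": [5.7,0,-0.2],"yaw": 0}
  claw: 1

```text
clock: 20.2
tcp_pos: [0.4685, -0.0332, 0.2108]
orientation: [0.532, 0.466, 0.532, -0.466]
wrist_force: [-0.1, 1.0, 0.2]
finger_gap: 0.0857
```

```bash
python3 - <<'E'
from prof import *
rep();  p,d=snap('scene','s14'); crop(p,280,380,110,240,5,'s14c'); prof('s14.npz')
E
```

```text
t 20.2 tcp [ 0.4685 -0.0332  0.2108] x [-0.001  0.    -1.   ] yang 7.6 dev [-0.1354 -0.0353  0.2108] F [-0.1  1.   0.2] gap 0.0857 j [-0.24  0.12 -0.25  1.2   0.    1.2 ]
-0.02 22 y [0.071 0.071 0.075 0.075] z -0.016 0.014
-0.01 21 y [0.069 0.07  0.075 0.076] z -0.015 0.016
0.00 20 y [0.071 0.071 0.074 0.074] z -0.012 0.018
0.01 31 y [-0.048 -0.048  0.073  0.073] z -0.009 0.016
0.02 67 y [-0.056 -0.055  0.074  0.076] z -0.012 0.019
0.03 44 y [-0.057 -0.056  0.056  0.056] z -0.009 0.013
0.04 49 y [-0.056 -0.055  0.055  0.057] z -0.012 0.013
0.05 38 y [-0.058 -0.057  0.063  0.065] z -0.009 0.015
0.06 107 y [-0.074 -0.073  0.07   0.074] z -0.01 0.017
0.07 131 y [-0.074 -0.072  0.069  0.073] z -0.013 0.019
0.08 149 y [-0.072 -0.071  0.067  0.071] z -0.017 0.02
0.09 119 y [-0.071 -0.07   0.066  0.071] z -0.014 0.022
0.10 164 y [-0.069 -0.068  0.067  0.07 ] z -0.007 0.023
0.11 166 y [-0.068 -0.067  0.064  0.069] z -0.011 0.02
0.12 25 y [-0.038 -0.038 -0.021 -0.018] z -0.006 0.032
0.13 94 y [-0.038 -0.036  0.019  0.023] z -0.012 0.041
0.14 97 y [-0.037 -0.037  0.021  0.03 ] z -0.011 0.04
0.15 96 y [-0.038 -0.037  0.022  0.03 ] z -0.013 0.039
0.16 105 y [-0.037 -0.037  0.021  0.028] z -0.012 0.039
```

View pics/s14c.png

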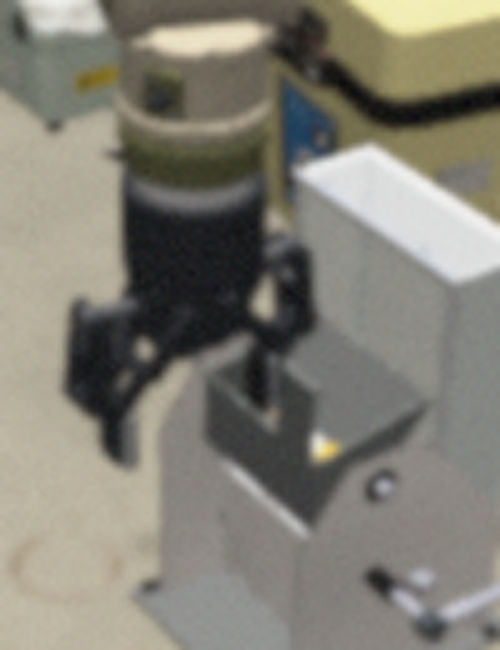

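>>> servo_tool:
  increments:
    - {"offset": [0,1,0],"yaw": 0}
    - {"offset": [0,2,0],"yaw": 0}
    - {"offset": [0.2,2.8,0],"yaw": 0}
    - {"offset": [0.5,3.6,0],"yaw": 0}
    - {"offset": [0.8,4.4,0],"yaw": 0}
    - {"offset": [1.1,5.2,0],"yaw": 0}
    - {"offset": [1.4,5.8,0],"yaw": 0}
    - {"offset": [1.6,6.2,0],"yaw": 0}

```text
clock: 21.05
tcp_pos: [0.5359, -0.0247, 0.2012]
orientation: [0.537, 0.469, 0.528, -0.462]
wrist_force: [1.6, 1.9, 23.2]
finger_gap: 0.0854
```

```bash
python3 - <<'E'
from h import *
rep();  p,d=snap('scene','s15'); crop(p,290,390,110,240,5,'s15c')
E
```

```text
t 21.05 tcp [ 0.5359 -0.0247  0.2012] x [ 0.016 -0.001 -1.   ] yang 7.6 dev [-0.0675 -0.0358  0.2012] F [ 1.6  1.9 23.2] gap 0.0854 j [-0.2   0.24 -0.13  1.19  0.    1.24]
```

View pics/s15c.png

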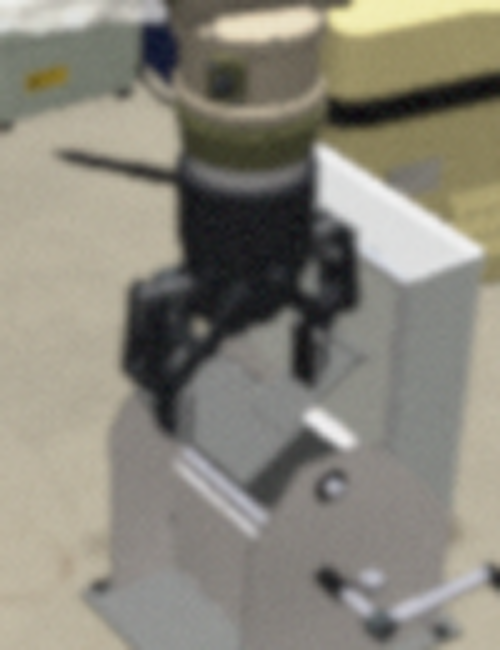

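>>> servo_tool:
  increments:
    - {"offset": [0,0,0],"yaw": 0}
    - {"offset": [0,0,0],"yaw": 0}
    - {"offset": [0,0,0],"yaw": 0}
    - {"offset": [0,0,0],"yaw": 0}
    - {"offset": [0,0,0],"yaw": 0}
    - {"offset": [0,0,0],"yaw": 0}
    - {"offset": [0,0,0],"yaw": 0}
    - {"offset": [0,0,0],"yaw": 0}

```text
clock: 21.9
tcp_pos: [0.5356, -0.0248, 0.201]
orientation: [0.537, 0.469, 0.528, -0.462]
wrist_force: [0.3, 1.2, 19.2]
finger_gap: 0.0854
```

```bash
python3 - <<'E'
from h import *
rep();  p,d=snap('scene','s16'); crop(p,310,380,150,240,7,'s16c')
C=cloud('scene',d)
P=(C.reshape(-1,3)-O)@np.array([[np.cos(YD),-np.sin(YD),0],[np.sin(YD),np.cos(YD),0],[0,0,1]]); P=P.reshape(400,640,3)
for u,v in [(340,195),(345,190),(350,195),(355,205),(355,195),(335,200),(362,193),(362,181)]: print(u,v,P[v,u].round(4))
m=(abs(P[...,1]+.0)<.06)&(P[...,0]>-.1)&(P[...,0]<.06)&(P[...,2]>.12)&(P[...,2]<.235)
for x in np.arange(-.1,.06,.01):
    k=m&(P[...,0]>=x)&(P[...,0]<x+.01)
    if k.sum(): print(round(x,3),k.sum(),np.percentile(P[k][:,2],[5,50,95]).round(3))
E
```

```text
t 21.9 tcp [ 0.5356 -0.0248  0.201 ] x [ 0.016 -0.001 -1.   ] yang 7.6 dev [-0.0678 -0.0358  0.201 ] F [ 0.3  1.2 19.2] gap 0.0854 j [-0.2   0.24 -0.13  1.19  0.    1.24]
340 195 [-0.0536 -0.0306  0.1936]
345 190 [-0.0378 -0.0328  0.2065]
350 195 [-0.0387 -0.0577  0.2041]
355 205 [-0.0333 -0.0764  0.1776]
355 195 [0.0635 0.0378 0.1035]
335 200 [-0.0707 -0.0298  0.1822]
362 193 [0.0705 0.0123 0.1243]
362 181 [ 0.0077 -0.0521  0.2318]
-0.08 73 [0.17  0.179 0.184]
-0.07 109 [0.158 0.184 0.19 ]
-0.06 116 [0.163 0.191 0.196]
-0.05 116 [0.172 0.198 0.203]
-0.04 96 [0.179 0.203 0.209]
-0.03 80 [0.179 0.213 0.232]
-0.02 27 [0.177 0.217 0.23 ]
-0.01 20 [0.176 0.224 0.228]
-0.0 32 [0.199 0.231 0.235]
0.01 2 [0.233 0.233 0.234]
0.02 1 [0.145 0.145 0.145]
```

View pics/s16c.png

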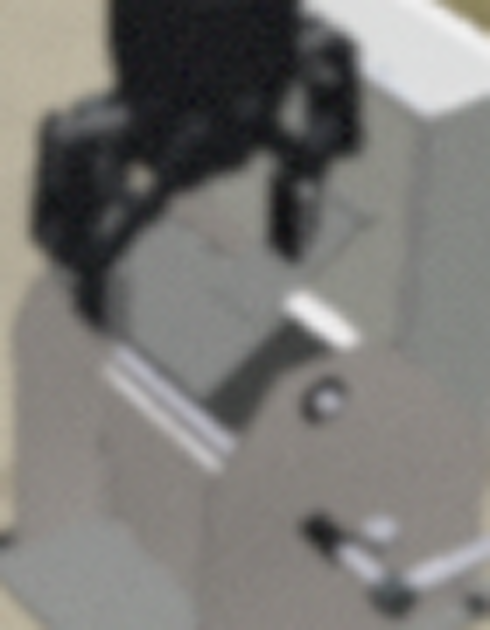

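>>> servo_tool:
  increments:
    - {"offset": [0.3,0.1,0],"yaw": 0}
    - {"offset": [0.6,0.1,0],"yaw": 0}
    - {"offset": [0.9,0.1,0],"yaw": 0}
    - {"offset": [1.1,0.1,0],"yaw": 0}
    - {"offset": [1.3,0.1,0],"yaw": 0}
    - {"offset": [1.3,0.1,0],"yaw": 0}
    - {"offset": [1.3,0.1,0],"yaw": 0}
    - {"offset": [1.3,0.1,0],"yaw": 0}

```text
clock: 22.75
tcp_pos: [0.5455, -0.0247, 0.194]
orientation: [0.542, 0.473, 0.522, -0.457]
wrist_force: [12.6, 4.8, 33.5]
finger_gap: 0.0852
```

```bash
cat > face.py <<'E'
from h import *
def face(f):
    rep();  p,d=snap('scene',f); crop(p,310,380,150,240,7,f+'c')
    C=cloud('scene',d)
    P=(C.reshape(-1,3)-O)@np.array([[np.cos(YD),-np.sin(YD),0],[np.sin(YD),np.cos(YD),0],[0,0,1]]); P=P.reshape(400,640,3)
    m=(abs(P[...,1]+.0)<.06)&(P[...,0]>-.1)&(P[...,0]<.06)&(P[...,2]>.12)&(P[...,2]<.235)
    for x in np.arange(-.1,.06,.01):
        k=m&(P[...,0]>=x)&(P[...,0]<x+.01)
        if k.sum(): print(round(x,3),k.sum(),np.percentile(P[k][:,2],[5,50,95]).round(3))
E
python3 -c "
from face import *
face('s17')"
```

```text
t 22.75 tcp [ 0.5455 -0.0247  0.194 ] x [ 0.037 -0.001 -0.999] yang 7.7 dev [-0.058 -0.037  0.194] F [12.6  4.8 33.5] gap 0.0852 j [-0.2   0.24 -0.14  1.15  0.01  1.24]
-0.08 45 [0.176 0.187 0.193]
-0.07 102 [0.165 0.189 0.195]
-0.06 91 [0.167 0.195 0.199]
-0.05 89 [0.17  0.198 0.201]
-0.04 90 [0.18  0.202 0.205]
-0.03 83 [0.18  0.204 0.208]
-0.02 75 [0.179 0.212 0.233]
-0.01 17 [0.21  0.216 0.232]
-0.0 15 [0.212 0.215 0.217]
0.01 24 [0.216 0.218 0.221]
0.02 22 [0.219 0.222 0.223]
```

View pics/s17c.png

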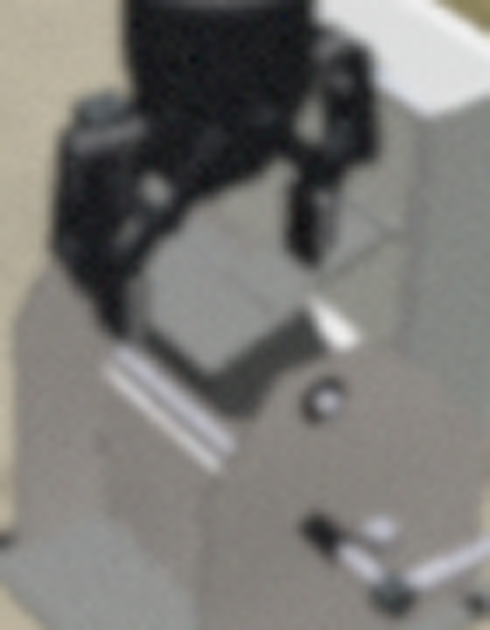

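>>> servo_tool:
  increments:
    - {"offset": [-0.7,-0.7,0],"yaw": 0}
    - {"offset": [-1.1,-1.4,0],"yaw": 0}
    - {"offset": [-1.1,-2.1,0],"yaw": 0}
    - {"offset": [-0.9,-2.6,0],"yaw": 0}
    - {"offset": [-0.7,-2.6,0],"yaw": 0}
    - {"offset": [-0.7,-2.6,0],"yaw": 0}
    - {"offset": [-0.7,-2.6,0],"yaw": 0}
    - {"offset": [-0.7,-2.6,0],"yaw": 0}

```text
clock: 23.6
tcp_pos: [0.5068, -0.0284, 0.1934]
orientation: [0.534, 0.467, 0.53, -0.465]
wrist_force: [-9.1, -0.7, 19.7]
finger_gap: 0.0856
```

```bash

python3 -c "
from face import *
face('s18')"
```

```text
t 23.6 tcp [ 0.5068 -0.0284  0.1934] x [ 0.007 -0.002 -1.   ] yang 7.6 dev [-0.0969 -0.0356  0.1934] F [-9.1 -0.7 19.7] gap 0.0856 j [-0.21  0.19 -0.21  1.16 -0.    1.22]
-0.08 107 [0.154 0.16  0.166]
-0.07 185 [0.161 0.173 0.182]
-0.06 236 [0.166 0.192 0.227]
-0.05 66 [0.171 0.199 0.225]
-0.04 42 [0.176 0.221 0.233]
-0.03 26 [0.174 0.182 0.234]
-0.02 21 [0.158 0.174 0.183]
-0.01 47 [0.155 0.162 0.18 ]
-0.0 49 [0.158 0.161 0.179]
0.01 42 [0.161 0.164 0.173]
0.02 55 [0.164 0.167 0.17 ]
0.03 4 [0.166 0.167 0.168]
```

View pics/s18c.png

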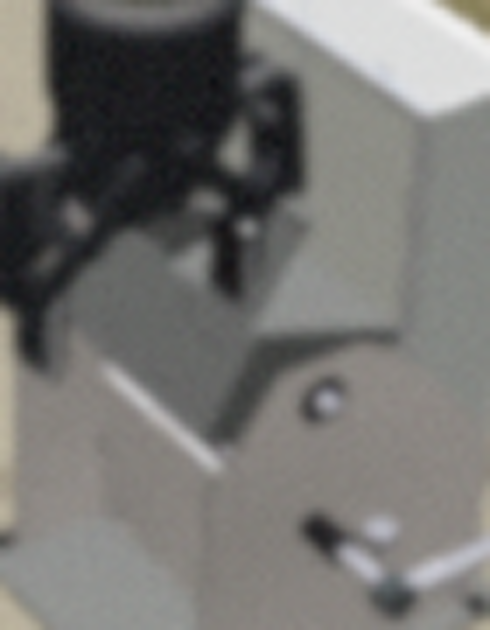

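>>> servo_tool:
  increments:
    - {"offset": [-0.2,-1.1,0],"yaw": 0}
    - {"offset": [0.4,-1.1,0],"yaw": 0}
    - {"offset": [0.5,-0.6,0],"yaw": 0}
    - {"offset": [0.2,0.1,0],"yaw": 0}
    - {"offset": [0,0.6,0],"yaw": 0}
    - {"offset": [0,1.1,0],"yaw": 0}
    - {"offset": [0,1.6,0],"yaw": 0}
    - {"offset": [0.1,2.1,0],"yaw": 0}

```text
clock: 24.45
tcp_pos: [0.5297, -0.0252, 0.1942]
orientation: [0.536, 0.468, 0.528, -0.463]
wrist_force: [-2.8, 1.6, 25.6]
finger_gap: 0.0855
```

```bash

python3 -c "
from face import *
face('s19')"
```

```text
t 24.45 tcp [ 0.5297 -0.0252  0.1942] x [ 0.013 -0.001 -1.   ] yang 7.6 dev [-0.0737 -0.0355  0.1942] F [-2.8  1.6 25.6] gap 0.0855 j [-0.2   0.23 -0.16  1.17  0.    1.24]
-0.08 73 [0.17  0.183 0.186]
-0.07 115 [0.16  0.187 0.191]
-0.06 112 [0.162 0.192 0.197]
-0.05 113 [0.177 0.198 0.202]
-0.04 129 [0.183 0.204 0.23 ]
-0.03 58 [0.179 0.208 0.231]
-0.02 27 [0.176 0.214 0.227]
-0.01 21 [0.216 0.219 0.222]
-0.0 34 [0.22  0.224 0.23 ]
0.01 28 [0.225 0.229 0.232]
```

View pics/s19c.png

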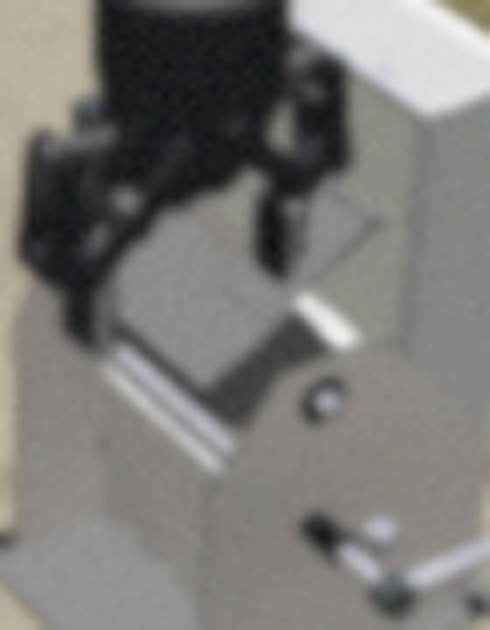

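>>> servo_tool:
  increments:
    - {"offset": [0.2,0.3,0],"yaw": 0}
    - {"offset": [0.4,0.5,0],"yaw": 0}
    - {"offset": [0.6,0.7,0],"yaw": 0}
    - {"offset": [0.8,0.9,0],"yaw": 0}
    - {"offset": [1.0,1.0,0],"yaw": 0}
    - {"offset": [1.1,1.0,0],"yaw": 0}
    - {"offset": [1.1,1.0,0],"yaw": 0}
    - {"offset": [1.1,1.0,0],"yaw": 0}

```text
clock: 25.3
tcp_pos: [0.5478, -0.0231, 0.1867]
orientation: [0.54, 0.472, 0.525, -0.458]
wrist_force: [11.8, 6.7, 28.5]
finger_gap: 0.0854
```

```bash

python3 -c "
from face import *
face('s20')"
```

```text
t 25.3 tcp [ 0.5478 -0.0231  0.1867] x [ 0.03   0.001 -1.   ] yang 7.7 dev [-0.0555 -0.0358  0.1867] F [11.8  6.7 28.5] gap 0.0854 j [-0.19  0.25 -0.15  1.14  0.01  1.24]
-0.1 8 [0.205 0.218 0.231]
-0.07 128 [0.175 0.192 0.204]
-0.06 72 [0.171 0.201 0.204]
-0.05 72 [0.168 0.202 0.204]
-0.04 74 [0.179 0.202 0.204]
-0.03 73 [0.181 0.202 0.204]
-0.02 105 [0.182 0.204 0.23 ]
-0.01 19 [0.2   0.211 0.234]
-0.0 16 [0.201 0.203 0.227]
0.01 18 [0.2   0.203 0.205]
0.02 22 [0.201 0.203 0.204]
0.03 21 [0.2   0.202 0.205]
```

View pics/s20c.png

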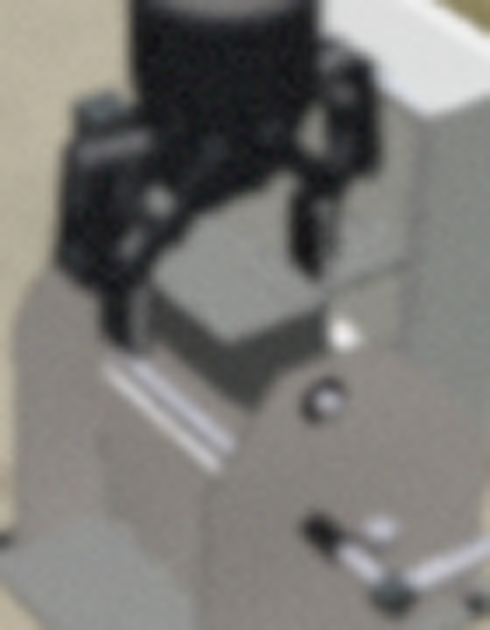

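>>> servo_tool:
  increments:
    - {"offset": [0,-0.1,0],"yaw": 0}
    - {"offset": [0,-0.1,0],"yaw": 0}
    - {"offset": [0,-0.1,0],"yaw": 0}
    - {"offset": [0,-0.1,0],"yaw": 0}
    - {"offset": [0,-0.1,0],"yaw": 0}
    - {"offset": [0,-0.1,0],"yaw": 0}
    - {"offset": [0,-0.1,0],"yaw": 0}
    - {"offset": [0,-0.1,0],"yaw": 0}

```text
clock: 26.15
tcp_pos: [0.5472, -0.0232, 0.187]
orientation: [0.541, 0.473, 0.524, -0.458]
wrist_force: [12.7, 6.8, 29.6]
finger_gap: 0.0856
```

```bash

python3 -c "
from face import *
face('s21'); p,d=snap('top','t21')
crop(p,270,400,110,240,5,'t21c')"
```

```text
t 26.15 tcp [ 0.5472 -0.0232  0.187 ] x [ 0.031  0.001 -1.   ] yang 7.7 dev [-0.0562 -0.0358  0.187 ] F [12.7  6.8 29.6] gap 0.0856 j [-0.19  0.25 -0.15  1.14  0.01  1.24]
-0.1 8 [0.206 0.213 0.225]
-0.07 128 [0.174 0.191 0.203]
-0.06 80 [0.17  0.201 0.204]
-0.05 70 [0.173 0.201 0.204]
-0.04 71 [0.178 0.202 0.204]
-0.03 83 [0.181 0.202 0.205]
-0.02 98 [0.182 0.204 0.233]
-0.01 23 [0.202 0.208 0.228]
-0.0 11 [0.199 0.202 0.205]
0.01 20 [0.201 0.203 0.205]
0.02 24 [0.202 0.204 0.205]
0.03 21 [0.201 0.204 0.206]
```

View pics/t21c.png

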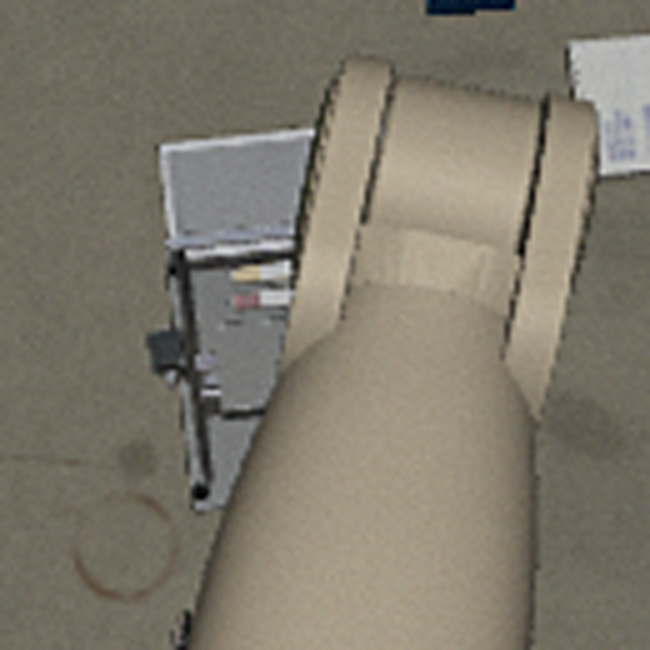

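```bash

python3 -c "
from h import *
z=np.load('t21.npz'); C=cloud('top',z['d']); crop(z['p'],300,335,140,200,12,'t21d')
for u,v in [(318,164),(320,164),(324,163),(318,170),(320,170),(324,170),(318,175),(322,180)]: print(u,v,todev(C[v,u]).round(4))
"
```

```text
318 164 [0.0608 0.0348 0.0197]
320 164 [0.0601 0.0278 0.0194]
324 163 [0.0621 0.0134 0.0193]
318 170 [0.0391 0.0372 0.0213]
320 170 [0.039  0.0302 0.0179]
324 170 [0.0368 0.0163 0.0206]
318 175 [-0.0157  0.0408  0.2002]
322 180 [-0.0322  0.0307  0.1999]
```

View pics/t21d.png

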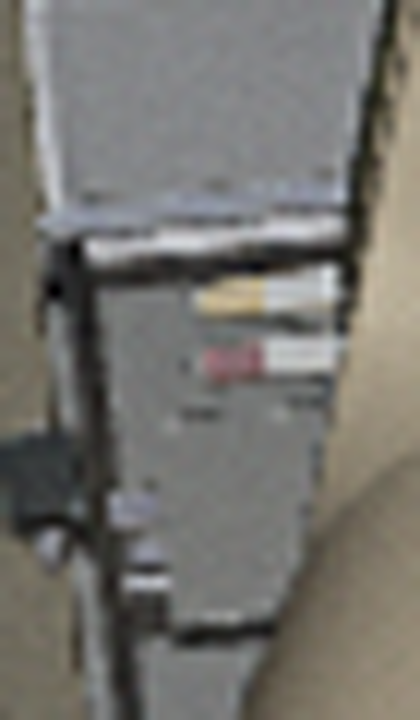

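>>> servo_tool:
  increments:
    - {"offset": [-1.2,-0.6,0],"yaw": 0}
    - {"offset": [-1.8,-1.6,0],"yaw": 0}
    - {"offset": [-2.0,-2.8,0],"yaw": 0}
    - {"offset": [-2.0,-4.0,0],"yaw": 0}
    - {"offset": [-2.0,-5.3,0],"yaw": 0}
    - {"offset": [-2.0,-6.8,0],"yaw": 0}
    - {"offset": [-3.5,-8.5,0],"yaw": 0}
    - {"offset": [-6,-10,0],"yaw": 0}

```text
clock: 27.05
tcp_pos: [0.4319, -0.0368, 0.235]
orientation: [0.53, 0.465, 0.534, -0.467]
wrist_force: [0.6, 0.2, 0.4]
finger_gap: 0.0855
```

>>> servo_tool:
  increments:
    - {"offset": [-3,-3,-3],"yaw": 0}
    - {"offset": [-6,-5,-7],"yaw": 0}
    - {"offset": [-8,-5,-11],"yaw": 0}
    - {"offset": [-8,-5,-15],"yaw": 0}
    - {"offset": [-8,-5,-19],"yaw": 0}
    - {"offset": [-8,-5,-23],"yaw": 0}
    - {"offset": [-8,-5,-27],"yaw": 0}
    - {"offset": [-8,-5,-27],"yaw": 0}

```text
clock: 27.85
tcp_pos: [0.348, 0.2271, 0.316]
orientation: [0.533, 0.464, 0.534, -0.464]
wrist_force: [0.4, 0.3, -0.2]
finger_gap: 0.0859
```

```bash

python3 -c "
from h import *
rep();p,d=snap('top','t22'); crop(p,190,460,125,235,2.9,'t22c'); C=cloud('top',d); crop(p,285,400,125,220,6,'t22d')
p,d=snap('scene','s22'); crop(p,290,440,110,340,2.6,'s22c')"
```

```text
t 27.85 tcp [0.348  0.2271 0.316 ] x [-0.001  0.001 -1.   ] yang 7.9 dev [-0.2204  0.2386  0.316 ] F [ 0.4  0.3 -0.2] gap 0.0859 j [ 0.38 -0.01 -0.13  1.45  0.    1.82]
```

View pics/t22d.png

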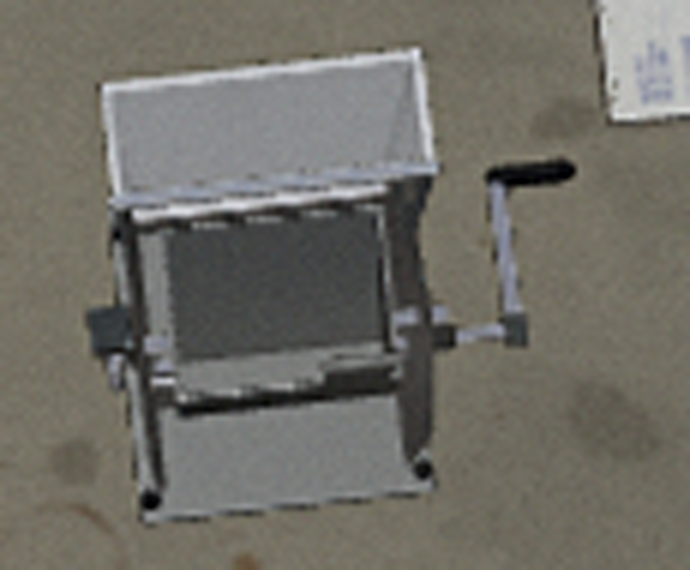

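View pics/s22c.png

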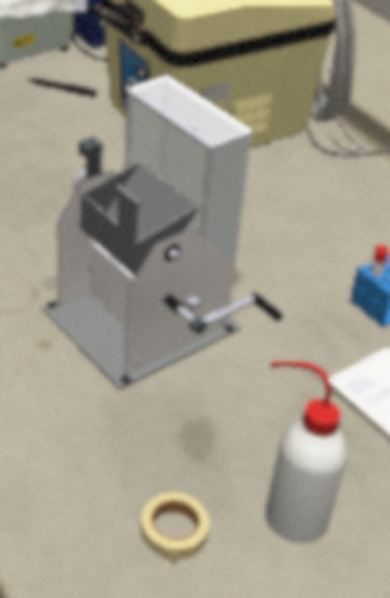

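View pics/t22c.png

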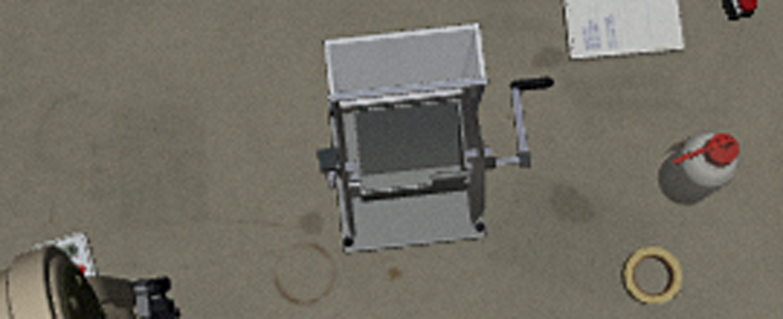

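```bash
python3 -c "
from h import *
rep(); print(env.hand_in())"
```

```text
t 27.95 tcp [0.3487 0.2242 0.3161] x [-0.001 -0.001 -1.   ] yang 7.7 dev [-0.2202  0.2357  0.3161] F [ 0.3 -0.4 -0.1] gap 0.0854 j [ 0.38 -0.01 -0.13  1.45 -0.    1.81]
the job is handed in; nothing more can be done
None
```

I dropped both tubes into the bucket, pushed the shutter lever to its stop, tipped the bucket right over so the tubes fell into the bin, and handed in at about 28 s. `hand_in` gave no verdict.

**Last checks:**
- **Tubes:** with the bucket tipped, depth readings put both tubes at about z = 0.02, inside the bin walls. I did not look into the bin again after the bucket swung back, but the final top view shows the bucket empty.
- **Bucket:** in the pictures it looks upright, the same as at the start. At the deepest push its front face was level, which is about 1.57 rad.
- **Shutter:** the lever is level at its stop. I felt about 11 N there.
- **Bystanders:** the wash bottle and tape roll look unmoved in the pictures. The arm hid most of the timer in the last top view, so I only know that nothing went near it after tube b was picked up.

**What went differently:**
- **Tool kept upright:** the moves could not tilt the tool. I released the tubes about 40 mm above the rim and pushed the tab with one finger of the fully open gripper.
- **Second push needed:** the first push only reached about 1.25 rad because the finger stuck to the tab. I backed off and pushed again from lower down.
- **Shield clearance:** on the last push the gripper came within a few millimetres of the shield roof's front edge. I saw no sign of contact in the wrist force, but I could not measure shield contact directly.

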